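# Press the ball bearings from the bin into the snap-fit bearing carrier

### The job

Lift the ball bearings one by one out of the blue bin, set each on a free bore of the aluminium bearing carrier, and press every one straight down with the orange-handled driver held in the gripper, until it snaps under the brass catches and lies flat and fully home on the bottom of its bore. Do not force bearings past the catches with bare fingers. Finish with the driver standing upright on the middle of its black rubber pad again, and leave the other things on the table alone.

Things in the scene. Friction and masses are not known exactly. Their poses are not given: they have to be found in the camera images.
- bearing1: steel ball bearing, a flat ring 45 mm in diameter, 14 mm thick, 0.13 to 0.27 kg (treat as a solid disc: the hole cannot be entered); origin at the centre of its lower face, z along its axis. Three or four of the four are present, lying flat in the blue bin. Any bearing may go into any bore, either face up. Grasp across the outer ring
- bearing1_mid (a point): the middle of bearing1: on its axis, halfway between its faces (7 mm from each)
- bearing2: steel ball bearing, a flat ring 45 mm in diameter, 14 mm thick, 0.13 to 0.27 kg (treat as a solid disc: the hole cannot be entered); origin at the centre of its lower face, z along its axis. Three or four of the four are present, lying flat in the blue bin. Any bearing may go into any bore, either face up. Grasp across the outer ring
- bearing2_mid (a point): the middle of bearing2: on its axis, halfway between its faces (7 mm from each)
- bearing3: steel ball bearing, a flat ring 45 mm in diameter, 14 mm thick, 0.13 to 0.27 kg (treat as a solid disc: the hole cannot be entered); origin at the centre of its lower face, z along its axis. Three or four of the four are present, lying flat in the blue bin. Any bearing may go into any bore, either face up. Grasp across the outer ring
- bearing3_mid (a point): the middle of bearing3: on its axis, halfway between its faces (7 mm from each)
- bearing4: steel ball bearing, a flat ring 45 mm in diameter, 14 mm thick, 0.13 to 0.27 kg (treat as a solid disc: the hole cannot be entered); origin at the centre of its lower face, z along its axis. Three or four of the four are present, lying flat in the blue bin. Any bearing may go into any bore, either face up. Grasp across the outer ring
- bearing4_mid (a point): the middle of bearing4: on its axis, halfway between its faces (7 mm from each)
- bin: fixed blue plastic bin, open on top, 222 mm square outside, 34 mm high; walls and floor 4 mm thick; origin at the centre of its underside
- carrier: fixed aluminium block 166 mm square, 32 mm high, with low screwed ears (17 mm high) reaching 105 mm from its middle in x; origin at the centre of its underside. Four blind bores at x, y = +-42 mm, 48 mm wide, mouth with 3 mm chamfer at 32 mm height, floor at 6 mm. For the catches and the press stroke see seat1 to seat3
- seat1 (a point): centre of the floor of bore 1 (26 mm below the mouth). From each bore's wall five sloped brass spring catches stick out, tips 19.5 mm from the bore's axis, 18 mm above this floor; a bearing set on the bore rests on them with its underside about 22 mm above the floor, 4 mm inside the mouth
- seat2 (a point): centre of the floor of bore 2, like bore 1. Pressing a bearing down takes 10 to 20 N over the first 5 mm; then it slides freely to the floor and the catches spring out over its top
- seat3 (a point): centre of the floor of bore 3, like bore 1. A bearing that is home lies on this floor, its upper face 14 mm above the floor and 12 mm below the mouth
- seat4 (a point): centre of the floor of bore 4, like bore 1. Its neighbours' axes are 84 mm away
- driver: bearing driver (the pusher): steel nose 34 mm in diameter and 18 mm high with a flat underside, above it an orange handle 25 mm in diameter, 74 mm high in all; 0.25 kg, centre of mass 11 mm up; origin at the centre of the underside, z up the handle. The nose fits between the catches. Stands upright on the pad at the start; grasp the handle from above
- pad: fixed black rubber pad, 85 x 85 mm, 2 mm thick, on which the driver stands; origin at the centre of its underside
- ring_wheel: dark steel gear ring, 85 mm wide, 19 mm high; bystander, leave alone
- screwdriver: red-handled screwdriver, 199 mm long, 30 mm high; bystander, leave alone
Things that resemble listed ones, but are neither listed nor needed, are in the scene too. What is shaped like the bearing3 but red is not meant.

How it is judged:
On the way, in this order (a step that is already met when the one before it is completed fails the run):
1. all bearings are out of the bin ((height (world z) of bearing1_mid above 0.06 m or horizontal distance between bearing1_mid and bin above 0.17 m) and (height (world z) of bearing2_mid above 0.06 m or horizontal distance between bearing2_mid and bin above 0.17 m) and (height (world z) of bearing3_mid above 0.06 m or horizontal distance between bearing3_mid and bin above 0.17 m) and (height (world z) of bearing4_mid above 0.06 m or horizontal distance between bearing4_mid and bin above 0.17 m)), for 0.1 s.
2. the driver presses on a bearing ((contact force between driver and bearing1 above 4 N or contact force between driver and bearing2 above 4 N or contact force between driver and bearing3 above 4 N or contact force between driver and bearing4 above 4 N)), for 0.04 s.
3. all bearings are snapped home in the carrier ((horizontal distance between bearing1_mid and seat1 below 0.003 m or horizontal distance between bearing1_mid and seat2 below 0.003 m or horizontal distance between bearing1_mid and seat3 below 0.003 m or horizontal distance between bearing1_mid and seat4 below 0.003 m) and z of bearing1_mid in the frame of carrier between 0.01 and 0.0155 m and angle between the z axis of each of bearing1, bearing2, bearing3, bearing4 and the z axis of carrier, either way round below 0.07 rad and (horizontal distance between bearing2_mid and seat1 below 0.003 m or horizontal distance between bearing2_mid and seat2 below 0.003 m or horizontal distance between bearing2_mid and seat3 below 0.003 m or horizontal distance between bearing2_mid and seat4 below 0.003 m) and z of bearing2_mid in the frame of carrier between 0.01 and 0.0155 m and (horizontal distance between bearing3_mid and seat1 below 0.003 m or horizontal distance between bearing3_mid and seat2 below 0.003 m or horizontal distance between bearing3_mid and seat3 below 0.003 m or horizontal distance between bearing3_mid and seat4 below 0.003 m) and z of bearing3_mid in the frame of carrier between 0.01 and 0.0155 m and (horizontal distance between bearing4_mid and seat1 below 0.003 m or horizontal distance between bearing4_mid and seat2 below 0.003 m or horizontal distance between bearing4_mid and seat3 below 0.003 m or horizontal distance between bearing4_mid and seat4 below 0.003 m) and z of bearing4_mid in the frame of carrier between 0.01 and 0.0155 m), for 0.2 s.
At the end, for the whole second after the job is handed in: every bearing present lies at rest in a bore of its own, within 3 mm of the bore's axis and flat (0.07 rad), its middle less than 15.5 mm above the carrier's underside (13 mm is home); the driver stands upright at rest on the pad, within 26 mm of its centre (all of step 3 and linear speed of each of bearing1, bearing2, bearing3, bearing4, driver below 0.02 m/s and angle between driver's own z axis and vertical below 0.1 rad and horizontal distance between driver and pad below 0.026 m and z of driver in the frame of pad below 0.005 m); the robot touches nothing.
It fails at once if a bearing is forced past the catches with the fingers ((contact force between the fingers and bearing1 above 3 N and z of bearing1_mid in the frame of carrier between 0.017 and 0.03 m and horizontal distance between bearing1_mid and carrier below 0.07 m) or (contact force between the fingers and bearing2 above 3 N and z of bearing2_mid in the frame of carrier between 0.017 and 0.03 m and horizontal distance between bearing2_mid and carrier below 0.07 m) or (contact force between the fingers and bearing3 above 3 N and z of bearing3_mid in the frame of carrier between 0.017 and 0.03 m and horizontal distance between bearing3_mid and carrier below 0.07 m) or (contact force between the fingers and bearing4 above 3 N and z of bearing4_mid in the frame of carrier between 0.017 and 0.03 m and horizontal distance between bearing4_mid and carrier below 0.07 m)).
It fails at once if a bystander is moved by more than 4 cm (distance of any of ring_wheel, screwdriver from where it was at the start of the episode above 0.04 m).
Of bearing1, bearing2, bearing3, bearing4 only 3 to 4 are there at a start; the rules pass over those that are not, and their reading is None.
At some moment in a run one of driver may be knocked a few centimetres aside while the robot is not near it.
Once in a run the grip may slacken for a moment while it holds something.
It also fails if it takes over 210 s, if anything falls off the work surface, if the arm or the gripper's body presses on something with over 40 N, if the wrist force passes 120 N, or if a joint passes its speed limit or range.

### The arm

A 7-joint arm with a two-finger parallel gripper is mounted at the origin on a cart in front of the work surface, level with it; the furniture and walls round the work are solid. World frame = base frame: x ahead of the robot, y to its left, z up, the work surface at z = 0. Lengths are in m, angles in rad, forces in N, time in s.
With the tool pointing down it reaches from about 0.425 to 0.875 m from the base axis. Payload 4.7 kg.
Tool frame: the origin (TCP) lies at the centre of the arm's flange, where the gripper is bolted on; the fingertips stand 173 mm ahead of it and the grasp point (between the pads) lies 155 mm ahead of it; z points along the fingers, y is the direction in which the jaws open and shut (so a half turn about z gives the same grasp; the last joint's range is limited). The gripper opens to 85 mm and grips with 20 to 120 N. Pads are 22 mm wide; open, the fingers measure 114 mm over their backs; the gripper's body (76 mm by 85 mm) begins 54 mm behind the grasp point. The pads swing forward as they close: fully open they stand 13 mm farther back than shut.
Start: joints at [-1.137, 0.321, -0.07, 1.45, 0.023, 1.371, -0.057], TCP at [0.265, 0.594, 0.405] pointing down, gripper open.
Joint ranges: [-2.86, 2.86], [-0.3, 2.09], [-1.38, 1.24], [0.06, 2.45], [-1.56, 4.7], [0.09, 2.05], [-2.69, 2.69]. Speed limits (rad/s): [2.57, 2.57, 3.14, 3.14, 3.14, 3.14, 3.14].

### API

Orientations are given as [roll, pitch, yaw] about the fixed x, y, z axes, in that order (R = Rz(yaw) Ry(pitch) Rx(roll)).
In Python, from cell import sensors, read_camera, camera_model, r gives the robot as it stands. The module is installed in compiled form; this text tells all that it offers.
- The arm moves only by the shell command python3 -m jog 'ROWS' [FORCE]. ROWS is JSON, a list that holds one entry, the list of rows, each a list of 7 numbers: the opening, from -1 (shut) to 1 (fully open), then the shift along the tool's x, y, z in mm, then the turn, a rotation vector about the tool's x, y, z in rad. In form: [[[gripper, x, y, z, wx, wy, wz], ...]]. A call has 1 to 5 rows; each row shifts and turns the commanded pose from where the row before left it, along the tool's axes as they then stand; what a row does not reach is not made up. A row lasts 1/12 s, in which the tool goes at most 41.7 mm and 7.16 degrees, less where a joint would pass 70% of its speed; a pose out of reach is approached as far as the arm can. A call with a gripper value outside its range is refused whole. The fingers move at their own pace and stop on an object; FORCE is the grip in N (left out, the last holds). Time passes only in rows, so rows that do not move let the fingers close. It gives the time, the measured TCP pose, the force and the opening at its end, in the units of the state.
- sensors.observe(): the state, without advancing time (a new reading comes with each control period).
- read_camera(name): name is "side" or "top"; returns the picture (420x560x3 uint8, blue, green, red); there is no depth.
- camera_model(name): a dict with "fx", "fy", "cx", "cy" (pixels), "k1" (the pictures are not rectified: a ray, as slopes to the right and down, at radius r is drawn at 1 + k1 r^2 times it, then the intrinsics apply), "pose" (4x4, takes a point from camera to world coordinates). Camera axes: x right, y down, z forward; pixel columns grow to the right and rows downward; lengths in m; the calibration is good to about 2 mm. A picture is of the moment at which its call begins. camera_model takes no time and is no camera call.
- r.finish_job(): hands the job in, once; it reports no verdict.
The state is a dict: "time": time; "joints": joint angles; "joint_velocities": joint speeds; "effort": joint torques, N m; "ee_pos": TCP position; "orientation": TCP orientation; "force": force on the tool from outside, world axes, zero at the start; "moment": the same for the moment, N m; "width": opening from 0.0 (shut) to 1.0 (fully open).
Only numpy, scipy, OpenCV 4.12 (cv2) and the standard library are available. Lean on these libraries where they do the work, as an engineer would, in place of code of your own. Each camera call takes 0.05 s, during which the arm holds its last target. There are 200 camera calls.

## Working session

There is one attempt and no reset: what is moved stays moved. The work goes in short steps, Python scripts to look and compute and a shell command to move; the robot and the scene stay as the last step left them, time stands still between calls to the robot, and variables do not carry over. Pictures are saved under pics/ and viewed, about 12 in all and at most 16, crops included, and the job is handed in when it is done.

```bash
mkdir -p pics; ls; cat > h.py <<'E'
import numpy as np, cv2
from cell import sensors, read_camera, camera_model, r
from scipy.spatial.transform import Rotation as R
def px2ray(n,u,v):
    m=camera_model(n); K=np.array([[m['fx'],0,m['cx']],[0,m['fy'],m['cy']],[0,0,1.]])
    p=cv2.undistortPoints(np.array([[[u,v]]],float),K,np.array([m['k1'],0,0,0,0.]))[0,0]
    T=np.array(m['pose']); 
    a,b=(np.array([u,v])-[m['cx'],m['cy']])/[m['fx'],m['fy']]
    return T[:3,3],T[:3,:3]@np.array([p[0],p[1],1.])
def onplane(n,u,v,z):
    o,d=px2ray(n,u,v); return o+d*(z-o[2])/d[2]
def proj(n,P):
    m=camera_model(n);T=np.array(m['pose']);q=T[:3,:3].T@(np.array(P,float)-T[:3,3]);s=q[:2]/q[2]
    s=s*(1+m['k1']*(s@s)); return np.array([m['fx']*s[0]+m['cx'],m['fy']*s[1]+m['cy']])
def tri(u1,u2,n1='top',n2='side'):
    o1,d1=px2ray(n1,*u1);o2,d2=px2ray(n2,*u2)
    A=np.c_[d1,-d2];t=np.linalg.lstsq(A,o2-o1,rcond=None)[0]
    a,b=o1+d1*t[0],o2+d2*t[1];return (a+b)/2,np.linalg.norm(a-b)
def st():
    s=sensors.observe();print({k:np.round(s[k],4).tolist() for k in('time','ee_pos','orientation','force','width','joints')});return s
E
python3 - <<'E'
from h import *
st()
for n in('top','side'):
    im=read_camera(n);cv2.imwrite(f'pics/{n}0.png',im)
    m=camera_model(n);print(n,{k:m[k] for k in m if k!='pose'},np.round(m['pose'],3).tolist())
E
```

```text
pics
{'time': 0.0, 'ee_pos': [0.2649, 0.5934, 0.4036], 'orientation': [-3.1397, 0.0001, 2.7218], 'force': [-0.1446, 0.2847, -0.2411], 'width': 0.9975, 'joints': [-1.1369, 0.3218, -0.0701, 1.4517, 0.0226, 1.3708, -0.0569]}
top {'fx': 407.30638505878085, 'fy': 407.30638505878085, 'cx': 281.7043555298695, 'cy': 204.78443129145506, 'k1': -0.03822330357994536} [[-0.017, -0.996, 0.091, 0.393], [-1.0, 0.017, 0.008, 0.023], [-0.009, -0.091, -0.996, 1.218], [0.0, 0.0, 0.0, 1.0]]
side {'fx': 441.83671002722997, 'fy': 441.83671002722997, 'cx': 280.4194685282337, 'cy': 208.4845324972266, 'k1': -0.07671571122189573} [[-1.0, 0.025, -0.019, 0.51], [0.03, 0.583, -0.812, 1.009], [-0.009, -0.812, -0.584, 0.741], [0.0, 0.0, 0.0, 1.0]]
```

View pics/top0.png

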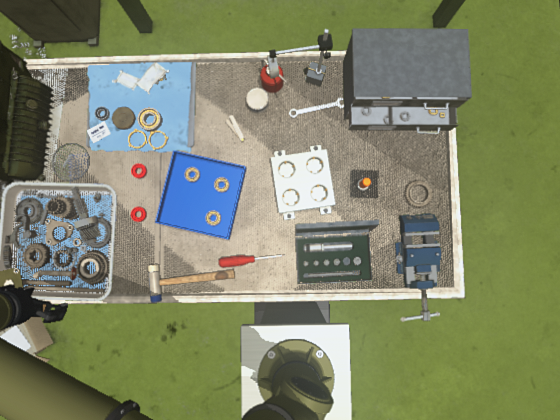

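View pics/side0.png

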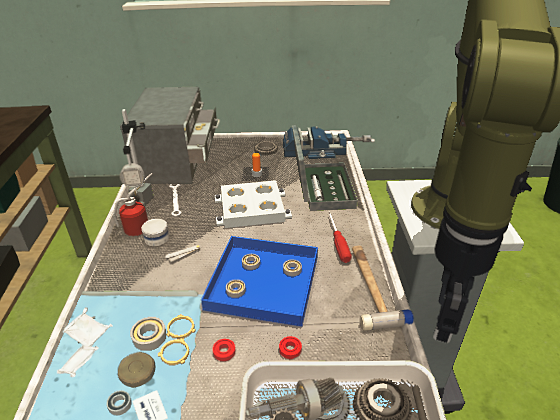

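```bash
python3 - <<'E'
from h import *
a=cv2.imread('pics/top0.png');b=cv2.imread('pics/side0.png')
def crop(i,x,y,w,h,W,H):return cv2.resize(i[y:y+h,x:x+w],(W,H),interpolation=cv2.INTER_NEAREST)
o=np.vstack([np.hstack([crop(a,155,145,100,100,400,300),crop(a,265,140,130,98,400,300)]),np.hstack([crop(b,195,230,130,98,400,300),crop(b,205,145,100,75,400,300)])])
cv2.imwrite('pics/c1.png',o)
E
```

```text
(no output)
```

View pics/c1.png

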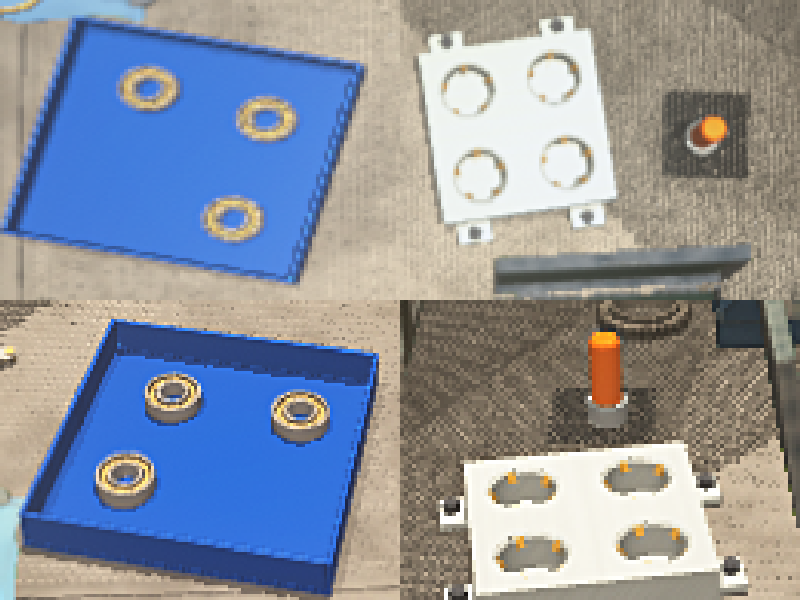

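```bash
cat >> h.py <<'E'
def blobs(mask,x,y,w,h,amin=20):
    m=np.zeros_like(mask);m[y:y+h,x:x+w]=mask[y:y+h,x:x+w]
    c,_=cv2.findContours(m,cv2.RETR_EXTERNAL,cv2.CHAIN_APPROX_NONE)
    return [k for k in c if cv2.contourArea(k)>amin]
def hsv(im,lo,hi): return cv2.inRange(cv2.cvtColor(im,cv2.COLOR_BGR2HSV),np.array(lo),np.array(hi))
E
python3 - <<'E'
from h import *
a=cv2.imread('pics/top0.png');b=cv2.imread('pics/side0.png')
# bearings: non-blue blobs within bin
ba=cv2.bitwise_not(hsv(a,(100,90,40),(125,255,255)));bb=cv2.bitwise_not(hsv(b,(100,90,20),(125,255,255)))
T=[];S=[]
for c in blobs(ba,165,158,70,72,60):
    e=cv2.fitEllipse(c)
    if e[1][1]<25: T.append(e);print('T',np.round(e[0],1),np.round(e[1],1),np.round(onplane('top',*e[0],.018),4))
for c in blobs(bb,222,250,80,60,60):
    e=cv2.fitEllipse(c)
    if e[1][1]<30:print('S',np.round(e[0],1),np.round(e[1],1)); S.append(e)
for t in T:
    for s in S:
        P,g=tri(t[0],s[0])
        if g<.008: print('tri',np.round(P,4),round(g,4))
# bin corners outer
c=max(blobs(hsv(a,(105,150,60),(125,255,255)),150,140,100,110),key=cv2.contourArea)
q=cv2.boxPoints(cv2.minAreaRect(c));ap=cv2.approxPolyDP(c,6,True)[:,0]
print('bin',ap.tolist(),[np.round(onplane('top',*p,.034)[:2],3).tolist() for p in ap])
# carrier
w=hsv(a,(0,0,185),(180,40,255));w=cv2.morphologyEx(w,cv2.MORPH_OPEN,np.ones((3,3)))
c=max(blobs(w,265,140,75,85),key=cv2.contourArea)
ap=cv2.approxPolyDP(c,6,True)[:,0];print('car',ap.tolist());print('rect',cv2.minAreaRect(c))
for c in blobs(hsv(a,(5,150,120),(18,255,255)),345,165,40,40,5):
    print('drT',cv2.minEnclosingCircle(c),cv2.boundingRect(c))
for c in blobs(hsv(b,(3,150,120),(20,255,255)),240,145,35,45,20):
    print('drS',cv2.boundingRect(c))
# dark holes in side carrier face
wb=hsv(b,(0,0,185),(180,40,255))
cs=max(blobs(wb,210,170,85,60),key=cv2.contourArea);print('carS',cv2.approxPolyDP(cs,5,True)[:,0].tolist())
cv2.imwrite('pics/m.png',wb)
E
```

```text
T [212.7 217.5] [14.8 15. ] [0.4684 0.2366 0.018 ]
T [221.2 184.2] [14.4 14.7] [0.5674 0.2113 0.018 ]
T [191.7 174. ] [14.3 14.8] [0.5997 0.2995 0.018 ]
S [235.2 288.3] [17.7 19.6]
S [291.9 267.4] [15.9 18.9]
S [250.5 261.2] [15.7 18.1]
tri [0.4673 0.2376 0.0128] 0.0027
tri [0.5667 0.2121 0.0131] 0.0028
tri [0.5993 0.3008 0.0126] 0.0027
bin [[177, 152], [156, 222], [228, 238], [244, 167]] [[0.664, 0.34], [0.457, 0.401], [0.407, 0.189], [0.615, 0.141]]
car [[320, 145], [271, 157], [284, 220], [310, 207], [331, 213]]
rect ((302.9720764160156, 182.20999145507812), (69.89530944824219, 57.15004348754883), 81.63410949707031)
drT ((366.0454406738281, 181.86363220214844), 4.37178897857666) (362, 178, 9, 9)
drS (252, 153, 9, 19)
carS [[291, 214], [284, 212], [284, 191], [275, 180], [221, 185], [215, 197], [222, 197], [224, 213], [216, 223], [223, 217]]
```

```bash
python3 - <<'E'
from h import *
a=cv2.imread('pics/top0.png');b=cv2.imread('pics/side0.png')
g=cv2.cvtColor(a,cv2.COLOR_BGR2GRAY)[135:232,262:345];k=8
G=cv2.GaussianBlur(cv2.resize(g,None,fx=k,fy=k,interpolation=cv2.INTER_CUBIC),(0,0),4)
h=cv2.HoughCircles(G,cv2.HOUGH_GRADIENT_ALT,1.5,22*k,param1=80,param2=.5,minRadius=6*k,maxRadius=11*k)
if h is not None:
  for u,v,rr in h[0]:
    U,V=(u+.5)/k-.5+262,(v+.5)/k-.5+135;print('T',round(U,1),round(V,1),rr/k,np.round(onplane('top',U,V,.032),4))
gb=cv2.cvtColor(b,cv2.COLOR_BGR2GRAY);gb=cv2.resize(gb[170:232,205:300],None,fx=4,fy=4,interpolation=cv2.INTER_CUBIC)
_,m=cv2.threshold(gb,175,255,cv2.THRESH_BINARY_INV)
c,_=cv2.findContours(m,cv2.RETR_LIST,cv2.CHAIN_APPROX_NONE)
for q in c:
    A=cv2.contourArea(q)
    if 900<A<6000:
        (u,v),ax,an=cv2.fitEllipse(cv2.convexHull(q));U,V=(u+.5)/4-.5+205,(v+.5)/4-.5+170
        print('S',A,np.round([U,V],1),np.round(ax,0),np.round(onplane('side',U,V,.032),4))
t=(366.0,181.9)
for s in((256.2,154.5),): print('driver top',tri(t,s),onplane('top',*t,.076))
p=hsv(a,(0,0,0),(180,120,75));c=max(blobs(p,340,160,50,50),key=cv2.contourArea);print('pad',cv2.minAreaRect(c),onplane('top',*cv2.minAreaRect(c)[0],.002))
E
```

```text
S 1747.5 [237.6 208.5] [38. 71.] [0.6047 0.0176 0.032 ]
S 1679.5 [267.7 205.6] [38. 70.] [0.5217 0.0076 0.032 ]
S 1509.0 [235.1 192. ] [38. 65.] [ 0.6158 -0.0653  0.032 ]
S 1520.5 [263.7 189.2] [33. 67.] [ 0.5327 -0.0758  0.032 ]
driver top (array([ 0.55652014, -0.20780763,  0.07599796]), np.float64(0.0032486401832070863)) [ 0.55815922 -0.20793291  0.076     ]Traceback (most recent call last):
  File "<stdin>", line 19, in <module>
ValueError: max() iterable argument is empty
```

```bash
python3 - <<'E'
from h import *
a=cv2.imread('pics/top0.png');b=cv2.imread('pics/side0.png')
g=cv2.cvtColor(a,cv2.COLOR_BGR2GRAY)[135:232,262:345];k=8
G=cv2.GaussianBlur(cv2.resize(g,None,fx=k,fy=k,interpolation=cv2.INTER_CUBIC),(0,0),4)
h=cv2.HoughCircles(G,cv2.HOUGH_GRADIENT,1,22*k,param1=40,param2=12,minRadius=6*k,maxRadius=11*k)
S=[(237.6,208.5),(267.7,205.6),(235.1,192),(263.7,189.2)]
for u,v,rr in ([] if h is None else h[0]):
    U,V=(u+.5)/k-.5+262,(v+.5)/k-.5+135;P=onplane('top',U,V,.032)
    s=min(S,key=lambda s:np.linalg.norm(onplane('side',*s,.032)-P));t=tri((U,V),s)
    print('T',round(U,1),round(V,1),rr/k,np.round(P,4),'tri',np.round(t[0],4),round(t[1],4))
print(onplane('top',303.2,181.3,.032),tri((303.2,181.3),np.mean(S,0)))
gg=cv2.cvtColor(a,cv2.COLOR_BGR2GRAY);print(gg[165:205:3,343:388:3])
for th in (60,75,90):
    m=(cv2.GaussianBlur(gg,(3,3),0)<th).astype(np.uint8)*255
    for c in blobs(m,343,163,46,44,200):r_=cv2.minAreaRect(c);print(th,r_,np.round(onplane('top',*r_[0],.002),4))
E
```

```text
T 286.2 169.0 8.6 [0.607  0.0168 0.032 ] tri [0.6059 0.0168 0.0316] 0.0024
T 318.5 192.6 8.6375 [ 0.5352 -0.0765  0.032 ] tri [ 0.534  -0.0764  0.032 ] 0.0025
T 290.4 196.6 8.5125 [0.5249 0.0061 0.032 ] tri [0.5233 0.0062 0.0314] 0.0033
T 314.2 164.8 8.5625 [ 0.6182 -0.066   0.032 ] tri [ 0.6171 -0.066   0.0316] 0.0023
T 268.1 198.2 6.275 [0.5212 0.0714 0.032 ] tri [0.5187 0.0695 0.0756] 0.0043
T 330.9 212.0 7.325 [ 0.4777 -0.1111  0.032 ] tri [ 0.5067 -0.1153  0.0039] 0.0539
[ 0.56951139 -0.03237619  0.032     ] (array([ 0.5694804 , -0.03249508,  0.02888888]), np.float64(0.0009786124159218313))
[[158 144 143 161 134 177 146 158 115 142 131 137 145 152 124]
 [150 142 162 155 141 144 150 159 144 135 159 143 144 157 129]
 [161 140 153  75  88 104  85  76  73  88  98  84 141 149 130]
 [149 161 147  77  88  81  84  82  74  93  78  71 149 134 128]
 [147 122 149  76  94  80  81 106  89  86  76  69 128 147 114]
 [143 139 136  79  76  83 119 186 183 125  90  68 115 145 115]
 [154 157 147  87  71 153  77 181 190 129  82  65 116 169 170]
 [148 139 134  85  91 224  76  76 161  75  91  87 124 142 140]
 [146 137 142  79  82  74 170 186  78  91 105  68 129 133 169]
 [157 133 144 102  73  89  72  81  77  73 100  74 116 140 154]
 [145 156 147  84  75  94  76  85 142  70 106  74 166 143 165]
 [153 158 161 137 147 119 141 128 124 140 128 127 136 123 160]
 [163 161 160 144 144 143 139 134 127 149 128 139 126 114 142]
 [154 140 168 141 171 163 145 175 137 149 135 132 155 112 126]]
90 ((364.0, 184.0), (26.0, 26.0), 90.0) [ 0.5626 -0.2166  0.002 ]
```

```bash
cat >> h.py <<'E'
def to(x,y,z):
    s=sensors.observe();o=R.from_euler('xyz',s['orientation'])
    print('t',round(s['time'],2),'pos',np.round(s['ee_pos'],4),'F',np.round(s['force'],1),'w',round(s['width'],3),'ori',np.round(s['orientation'],4))
    print('delta tool mm',np.round(o.inv().apply(np.array([x,y,z])-s['ee_pos'])*1000,1))
E
python3 -c "
from h import *
to(.5993,.3008,.26)"
```

```text
t 0.1 pos [0.2649 0.5934 0.4037] F [-0.4 -0.4 -0.6] w 0.999 ori [-3.1398e+00  1.0000e-04  2.7217e+00]
delta tool mm [-424.6 -130.6  144. ]
```

```bash
R5='x'; 
python3 -m jog '[[[0.4,-28,-8.7,6,0,0,0],[0.4,-28,-8.7,6,0,0,0],[0.4,-28,-8.7,6,0,0,0],[0.4,-28,-8.7,6,0,0,0],[0.4,-28,-8.7,6,0,0,0]]]'
python3 -m jog '[[[0.4,-28,-8.7,6,0,0,0],[0.4,-28,-8.7,6,0,0,0],[0.4,-28,-8.7,6,0,0,0],[0.4,-28,-8.7,6,0,0,0],[0.4,-28,-8.7,6,0,0,0]]]'
python3 -m jog '[[[0.4,-28,-8.7,14,0,0,0],[0.4,-28,-8.7,14,0,0,0],[0.4,-28,-8.7,14,0,0,0],[0.4,-28,-8.7,14,0,0,0],[0.4,-28,-8.7,14,0,0,0]]]'
python3 -m jog '[[[0.4,0,0,0,0,0,0],[0.4,0,0,0,0,0,0],[0.4,0,0,0,0,0,0]]]'
python3 -c "
from h import *
to(.5993,.3008,.18)
for n in('top','side'): cv2.imwrite(f'pics/{n}1.png',read_camera(n))
a=cv2.imread('pics/top1.png')[120:270,120:320];b=cv2.imread('pics/side1.png')[160:340,180:380]
cv2.imwrite('pics/c2.png',np.hstack([cv2.resize(a,(400,300)),cv2.resize(b,(400,360))[:300]]))"
```

```text
time: 0.52
ee_pos: [0.3759, 0.4956, 0.3739]
orientation: [-3.141, -0.0, 2.722]
force: [0.6, 1.1, -0.4]
width: 0.698
time: 0.93
ee_pos: [0.4859, 0.3988, 0.344]
orientation: [-3.141, -0.0, 2.722]
force: [0.5, 1.2, 0.4]
width: 0.701
time: 1.35
ee_pos: [0.596, 0.3021, 0.2736]
orientation: [-3.141, -0.0, 2.722]
force: [0.8, 1.1, 0.1]
width: 0.701
time: 1.6
ee_pos: [0.5949, 0.3037, 0.2743]
orientation: [-3.141, -0.001, 2.722]
force: [-0.9, -0.4, 0.6]
width: 0.698
t 1.6 pos [0.5949 0.3037 0.2743] F [-0.9 -0.4  0.6] w 0.698 ori [-3.1414e+00 -1.3000e-03  2.7219e+00]
delta tool mm [-5.3 -0.8 94.3]
```

View pics/c2.png

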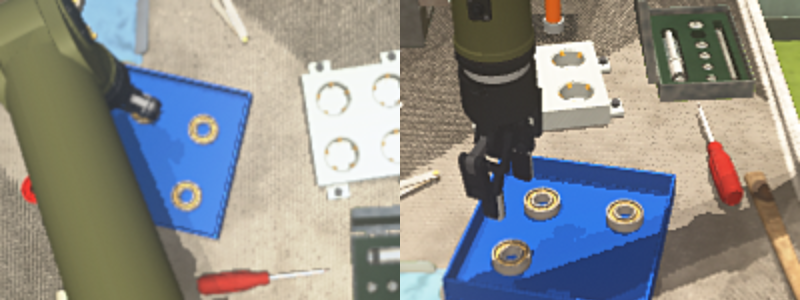

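```bash

python3 -m jog '[[[0.4,-5.3,-0.8,0,0,0,0],[0.4,0,0,30,0,0,0],[0.4,0,0,30,0,0,0],[0.4,0,0,15,0,0,0],[0.4,0,0,9,0,0,0]]]'
python3 -m jog '[[[0.4,0,0,5,0,0,0],[0.4,0,0,5,0,0,0],[0.4,0,0,0,0,0,0],[0.4,0,0,0,0,0,0]]]'
python3 -c "
from h import *
to(.5993,.3008,.18)"
python3 -m jog '[[[-1,0,0,0,0,0,0],[-1,0,0,0,0,0,0],[-1,0,0,0,0,0,0],[-1,0,0,0,0,0,0],[-1,0,0,0,0,0,0]]]' 60
python3 -m jog '[[[-1,0,0,0,0,0,0],[-1,0,0,0,0,0,0],[-1,0,0,0,0,0,0]]]'
```

```text
time: 2.12
ee_pos: [0.5985, 0.3007, 0.1884]
orientation: [-3.139, -0.002, 2.723]
force: [-0.9, 0.1, -0.2]
width: 0.702
time: 2.45
ee_pos: [0.6003, 0.3007, 0.1819]
orientation: [3.14, 0.001, 2.722]
force: [0.3, -0.5, 0.0]
width: 0.702
t 2.45 pos [0.6003 0.3007 0.1819] F [ 0.3 -0.5  0. ] w 0.702 ori [3.1401e+00 1.1000e-03 2.7220e+00]
delta tool mm [ 0.9 -0.3  1.9]
time: 2.87
ee_pos: [0.6005, 0.3005, 0.1827]
orientation: [3.14, 0.002, 2.722]
force: [-1.0, -0.2, 6.8]
width: 0.489
time: 3.12
ee_pos: [0.6005, 0.3005, 0.1827]
orientation: [3.14, 0.002, 2.722]
force: [-0.3, -0.4, 5.9]
width: 0.487
```

```bash

python3 -m jog '[[[-1,0,0,-5,0,0,0],[-1,0,0,-5,0,0,0],[-1,0,0,0,0,0,0],[-1,0,0,0,0,0,0],[-1,0,0,0,0,0,0]]]'
python3 -m jog '[[[-1,0,0,-20,0,0,0],[-1,0,0,-20,0,0,0],[-1,0,0,-20,0,0,0],[-1,0,0,-20,0,0,0],[-1,0,0,0,0,0,0]]]'
python3 -c "
from h import *
to(.6059,.0168,.26)
im=read_camera('side');cv2.imwrite('pics/s2.png',cv2.resize(im[180:300,190:350],(800,600),interpolation=cv2.INTER_CUBIC))"
```

```text
time: 3.53
ee_pos: [0.5996, 0.3003, 0.1904]
orientation: [-3.141, -0.0, 2.722]
force: [-1.0, 0.3, -2.3]
width: 0.487
time: 3.95
ee_pos: [0.6012, 0.3009, 0.2752]
orientation: [3.136, 0.004, 2.722]
force: [1.7, 0.7, -1.4]
width: 0.49
t 3.95 pos [0.6012 0.3009 0.2752] F [ 1.7  0.7 -1.4] w 0.49 ori [3.1355 0.0045 2.7217]
delta tool mm [-120.  -257.6   14.2]
```

View pics/s2.png

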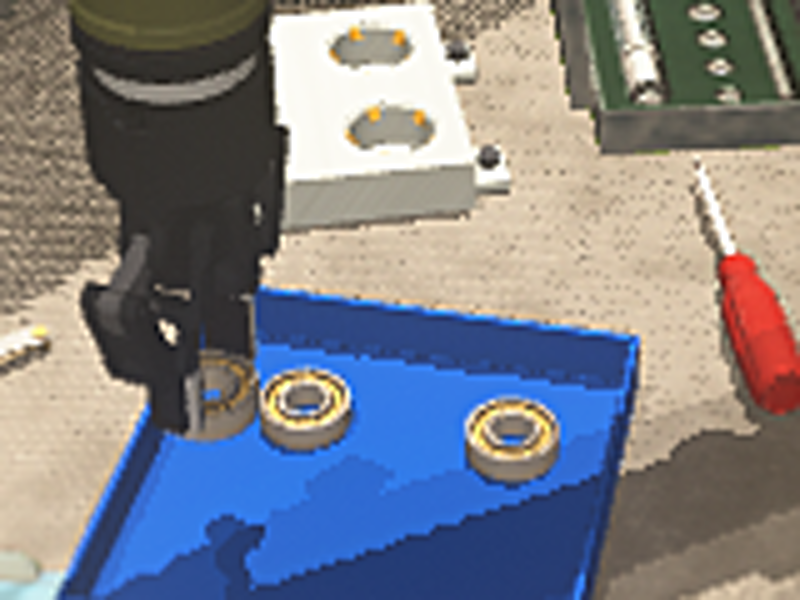

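```bash
python3 -c "
from h import *
for (u,v),y in (((228,266.4),.322),((234.4,268.2),.3225),((228,266.4),.33)):
    o,d=px2ray('side',u,v);print(o+d*(y-o[1])/d[1])
m=hsv(cv2.imread('pics/side1.png'),(0,0,0),(180,255,255))
to(.6059,.0168,.29)"
```

```text
[0.60572657 0.322      0.10020127]
[0.5925636  0.3225     0.09502345]
[0.60460841 0.33       0.10766818]
t 4.0 pos [0.6006 0.3007 0.2729] F [-0.5 -0.2 -3.1] w 0.489 ori [3.1377e+00 2.8000e-03 2.7218e+00]
delta tool mm [-120.6 -257.   -17.8]
```

```bash

python3 -m jog '[[[-1,-15,-32,0,0,0,0],[-1,-15,-32,0,0,0,0],[-1,-15,-32,0,0,0,0],[-1,-15,-32,0,0,0,0],[-1,-15,-32,0,0,0,0]]]'
python3 -m jog '[[[-1,-15,-32,0,0,0,0],[-1,-15,-32,0,0,0,0],[-1,-15,-32,0,0,0,0],[-1,0,0,0,0,0,0],[-1,0,0,0,0,0,0]]]'
python3 -m jog '[[[-1,0,0,20,0,0,0],[-1,0,0,15,0,0,0],[-1,0,0,0,0,0,0],[-1,0,0,0,0,0,0],[-1,0,0,0,0,0,0]]]'
python3 -c "
from h import *
to(.6059,.0168,.208)
im=read_camera('side');cv2.imwrite('pics/s3.png',im);t=read_camera('top');cv2.imwrite('pics/t3.png',t)
cv2.imwrite('pics/c3.png',np.hstack([cv2.resize(im[140:230,190:310],(480,360),interpolation=cv2.INTER_CUBIC),cv2.resize(t[140:230,260:340],(320,360),interpolation=cv2.INTER_CUBIC)]))"
```

```text
time: 4.42
ee_pos: [0.6021, 0.1219, 0.2684]
orientation: [-3.14, -0.002, 2.722]
force: [1.0, -0.3, -1.5]
width: 0.49
time: 4.83
ee_pos: [0.6043, 0.0139, 0.2688]
orientation: [-3.139, -0.002, 2.716]
force: [0.6, 0.7, -2.4]
width: 0.49
time: 5.25
ee_pos: [0.6052, 0.0187, 0.2357]
orientation: [3.141, -0.0, 2.723]
force: [0.9, -0.8, -1.1]
width: 0.491
t 5.25 pos [0.6052 0.0187 0.2357] F [ 0.9 -0.8 -1.1] w 0.491 ori [ 3.1414e+00 -2.0000e-04  2.7232e+00]
delta tool mm [-1.4 -1.4 27.7]
```

View pics/c3.png

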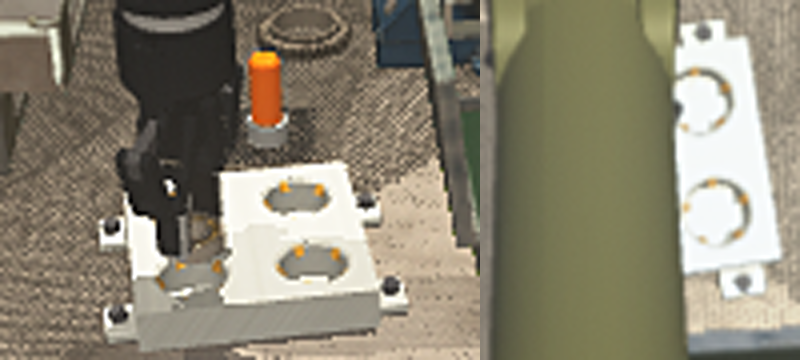

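```bash

python3 -m jog '[[[-1,-1.4,-1.4,10,0,0,0],[-1,0,0,8,0,0,0],[-1,0,0,6,0,0,0],[-1,0,0,0,0,0,0],[-1,0,0,0,0,0,0]]]'
python3 -c "
from h import *
to(.6059,.0168,.208)"
```

```text
time: 5.77
ee_pos: [0.6055, 0.0158, 0.2111]
orientation: [-3.141, -0.001, 2.722]
force: [0.2, 0.6, -2.1]
width: 0.488
t 5.77 pos [0.6055 0.0158 0.2111] F [ 0.2  0.6 -2.1] w 0.488 ori [-3.1411e+00 -1.1000e-03  2.7217e+00]
delta tool mm [0.1 1.1 3.1]
```

```bash

python3 -m jog '[[[-1,0,1,1.5,0,0,0],[-1,0,0,1.5,0,0,0],[-1,0,0,0,0,0,0],[-1,0,0,0,0,0,0]]]'
python3 -m jog '[[[0.1,0,0,0,0,0,0],[0.1,0,0,0,0,0,0],[0.4,0,0,0,0,0,0],[0.4,0,0,0,0,0,0],[0.4,0,0,0,0,0,0]]]'
python3 -m jog '[[[0.4,0,0,-20,0,0,0],[0.4,0,0,-25,0,0,0],[0.4,0,0,-20,0,0,0],[0.4,0,0,0,0,0,0],[0.4,0,0,0,0,0,0]]]'
python3 -c "
from h import *
to(.5667,.2121,.27)
im=read_camera('side');cv2.imwrite('pics/s4.png',im)
g=cv2.resize(im[165:235,200:310],(880,560),interpolation=cv2.INTER_CUBIC)[:, :800]
cv2.imwrite('pics/c4.png',g)"
```

```text
time: 6.1
ee_pos: [0.6063, 0.0168, 0.2088]
orientation: [3.141, 0.0, 2.722]
force: [-0.2, -0.3, -2.3]
width: 0.491
time: 6.52
ee_pos: [0.6062, 0.0168, 0.209]
orientation: [3.141, 0.0, 2.722]
force: [0.2, 0.1, -0.2]
width: 0.701
time: 6.93
ee_pos: [0.6067, 0.0167, 0.2752]
orientation: [3.14, 0.003, 2.722]
force: [-0.2, -0.0, -0.7]
width: 0.701
t 6.93 pos [0.6067 0.0167 0.2752] F [-0.2 -0.  -0.7] w 0.701 ori [3.1398e+00 2.6000e-03 2.7218e+00]
delta tool mm [116.2 162.1   5.2]
```

View pics/c4.png

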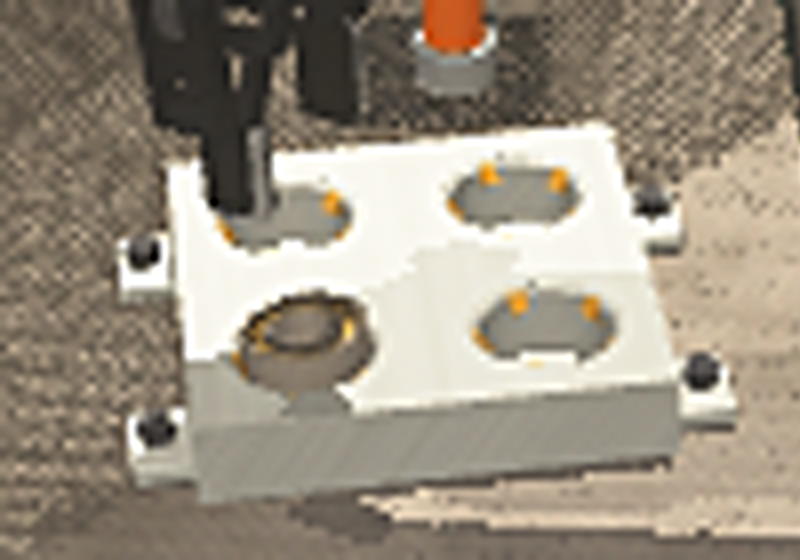

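```bash

python3 -m jog '[[[0.4,19.4,27,0,0,0,0],[0.4,19.4,27,0,0,0,0],[0.4,19.4,27,0,0,0,0],[0.4,19.4,27,0,0,0,0],[0.4,19.4,27,0,0,0,0]]]'
python3 -m jog '[[[0.4,19.4,27,0,0,0,0],[0.4,0,0,25,0,0,0],[0.4,0,0,25,0,0,0],[0.4,0,0,0,0,0,0],[0.4,0,0,0,0,0,0]]]'
python3 -c "
from h import *
to(.5667,.2121,.1825)"
```

```text
time: 7.4
ee_pos: [0.5715, 0.1808, 0.2721]
orientation: [-3.14, -0.002, 2.722]
force: [0.8, 0.4, -0.5]
width: 0.698
time: 7.82
ee_pos: [0.5647, 0.2114, 0.2213]
orientation: [-3.137, -0.004, 2.722]
force: [0.0, -0.5, 1.1]
width: 0.7
t 7.82 pos [0.5647 0.2114 0.2213] F [ 0.  -0.5  1.1] w 0.7 ori [-3.1371 -0.0036  2.7216]
delta tool mm [-1.7  1.6 38.8]
```

```bash

python3 -m jog '[[[0.4,-1.5,1.4,15,0,0,0],[0.4,0,0,12,0,0,0],[0.4,0,0,10,0,0,0],[0.4,0,0,0,0,0,0],[0.4,0,0,0,0,0,0]]]'
python3 -c "
from h import *
to(.5667,.2121,.1825)"
python3 -m jog '[[[-1,0,0,0,0,0,0],[-1,0,0,0,0,0,0],[-1,0,0,0,0,0,0],[-1,0,0,0,0,0,0],[-1,0,0,0,0,0,0]]]' 60
python3 -m jog '[[[-1,0,0,0,0,0,0],[-1,0,0,0,0,0,0],[-1,0,0,0,0,0,0]]]'
python3 -m jog '[[[-1,0,0,-5,0,0,0],[-1,0,0,-15,0,0,0],[-1,0,0,-25,0,0,0],[-1,0,0,-25,0,0,0],[-1,0,0,-18,0,0,0]]]'
python3 -c "
from h import *
to(.534,-.0764,.27)"
```

```text
time: 8.23
ee_pos: [0.5677, 0.2123, 0.1864]
orientation: [-3.141, -0.001, 2.721]
force: [-0.2, 0.3, 0.8]
width: 0.7
t 8.23 pos [0.5677 0.2123 0.1864] F [-0.2  0.3  0.8] w 0.7 ori [-3.1407e+00 -8.0000e-04  2.7212e+00]
delta tool mm [ 0.8 -0.6  3.9]
time: 8.65
ee_pos: [0.5683, 0.2126, 0.1883]
orientation: [3.141, 0.001, 2.722]
force: [-1.2, -1.2, 6.5]
width: 0.466
time: 8.9
ee_pos: [0.5682, 0.2126, 0.1883]
orientation: [3.141, 0.001, 2.722]
force: [-1.8, -1.1, 5.2]
width: 0.465
time: 9.32
ee_pos: [0.5684, 0.213, 0.2776]
orientation: [3.139, 0.002, 2.722]
force: [0.5, -0.4, 0.5]
width: 0.003
t 9.32 pos [0.5684 0.213  0.2776] F [ 0.5 -0.4  0.5] w 0.003 ori [3.1391e+00 2.1000e-03 2.7219e+00]
delta tool mm [ -86.5 -278.3    7.1]
```

```bash

python3 -m jog '[[[0.4,0,0,0,0,0,0],[0.4,0,0,0,0,0,0],[0.4,0,0,0,0,0,0],[0.4,0,0,0,0,0,0],[0.4,0,0,0,0,0,0]]]'
python3 -c "
from h import *
print(proj('side',(.5667,.2121,.013)))
im=read_camera('side');cv2.imwrite('pics/s5.png',im)
cv2.imwrite('pics/c5.png',cv2.resize(im[220:310,200:320],(800,600),interpolation=cv2.INTER_CUBIC))
to(.5667,.2121,.1805)"
```

```text
time: 9.73
ee_pos: [0.5674, 0.2126, 0.2734]
orientation: [-3.14, -0.002, 2.722]
force: [-0.7, -0.0, 0.8]
width: 0.691
[249.89939567 261.18004074]
t 9.78 pos [0.5674 0.2127 0.2735] F [-0.8 -1.  -0.1] w 0.7 ori [-3.1401e+00 -1.3000e-03  2.7219e+00]
delta tool mm [ 0.3 -0.7 93. ]
```

View pics/c5.png

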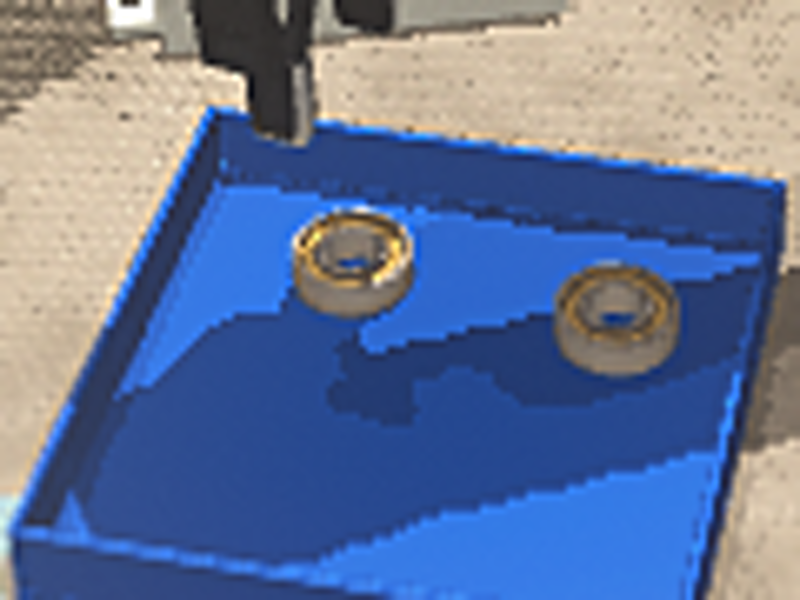

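```bash
python3 -c "
from h import *
b=cv2.imread('pics/s5.png');m=cv2.bitwise_not(hsv(b,(100,90,20),(125,255,255)))
for c in blobs(m,222,248,85,45,60):
    e=cv2.fitEllipse(c)
    print(np.round(e[0],1),np.round(e[1],1),onplane('side',*e[0],.0128)-onplane('side',250.5,261.2,.0128)+[.5667,.2121,0])"
```

```text
[291.9 267.4] [16.1 18.8] [0.46730651 0.23784764 0.        ]
[252.4 258.9] [15.7 17.9] [0.56219756 0.20417381 0.        ]
```

```bash

python3 -m jog '[[[0.4,1.3,-9.9,15,0,0,0],[0.4,0,0,25,0,0,0],[0.4,0,0,25,0,0,0],[0.4,0,0,15,0,0,0],[0.4,0,0,10,0,0,0]]]'
python3 -m jog '[[[0.4,0,0,2,0,0,0],[0.4,0,0,0,0,0,0],[0.4,0,0,0,0,0,0]]]'
python3 -c "
from h import *
to(.5622,.2042,.1805)"
```

```text
time: 10.2
ee_pos: [0.5615, 0.2038, 0.1819]
orientation: [-3.138, -0.003, 2.722]
force: [0.6, -0.4, -0.4]
width: 0.7
time: 10.45
ee_pos: [0.5632, 0.2044, 0.1836]
orientation: [3.141, 0.001, 2.722]
force: [0.8, -0.3, 0.8]
width: 0.696
t 10.45 pos [0.5632 0.2044 0.1836] F [ 0.8 -0.3  0.8] w 0.696 ori [3.1405e+00 1.0000e-03 2.7218e+00]
delta tool mm [ 0.8 -0.6  3.1]
```

```bash

python3 -m jog '[[[0.4,0.5,-0.5,3,0,0,0],[0.4,0,0,0,0,0,0],[0.4,0,0,0,0,0,0]]]'
python3 -m jog '[[[-1,0,0,0,0,0,0],[-1,0,0,0,0,0,0],[-1,0,0,0,0,0,0],[-1,0,0,0,0,0,0],[-1,0,0,0,0,0,0]]]' 60
python3 -m jog '[[[-1,0,0,0,0,0,0],[-1,0,0,0,0,0,0],[-1,0,0,0,0,0,0]]]'
```

```text
time: 10.7
ee_pos: [0.5622, 0.2041, 0.1804]
orientation: [3.141, 0.001, 2.722]
force: [0.4, -0.3, -0.1]
width: 0.696
time: 11.12
ee_pos: [0.5623, 0.2041, 0.1808]
orientation: [3.141, 0.001, 2.722]
force: [-1.1, -0.6, 6.2]
width: 0.49
time: 11.37
ee_pos: [0.5623, 0.2041, 0.1808]
orientation: [3.141, 0.001, 2.722]
force: [-1.8, -0.4, 5.4]
width: 0.494
```

```bash

python3 -m jog '[[[-1,0,0,-5,0,0,0],[-1,0,0,-15,0,0,0],[-1,0,0,-25,0,0,0],[-1,0,0,-25,0,0,0],[-1,0,0,-18,0,0,0]]]'
python3 -m jog '[[[-1,-11,-33.5,0,0,0,0],[-1,-11,-33.5,0,0,0,0],[-1,-11,-33.5,0,0,0,0],[-1,-11,-33.5,0,0,0,0],[-1,-11,-33.5,0,0,0,0]]]'
python3 -m jog '[[[-1,-11,-33.5,0,0,0,0],[-1,-11,-33.5,0,0,0,0],[-1,-11,-33.5,0,0,0,0],[-1,0,0,0,0,0,0],[-1,0,0,0,0,0,0]]]'
python3 -m jog '[[[-1,0,0,25,0,0,0],[-1,0,0,15,0,0,0],[-1,0,0,0,0,0,0],[-1,0,0,0,0,0,0],[-1,0,0,0,0,0,0]]]'
python3 -c "
from h import *
to(.534,-.0764,.2075)"
```

```text
time: 11.78
ee_pos: [0.5621, 0.204, 0.2694]
orientation: [3.141, 0.001, 2.722]
force: [1.0, 0.9, -1.9]
width: 0.493
time: 12.2
ee_pos: [0.5432, 0.0271, 0.2676]
orientation: [-3.142, -0.0, 2.722]
force: [0.8, -0.3, -2.6]
width: 0.495
time: 12.62
ee_pos: [0.5323, -0.0796, 0.2676]
orientation: [-3.141, -0.0, 2.716]
force: [-0.5, 0.1, -2.8]
width: 0.497
time: 13.03
ee_pos: [0.5336, -0.0758, 0.2284]
orientation: [3.141, 0.001, 2.723]
force: [0.1, 0.1, -2.1]
width: 0.495
t 13.03 pos [ 0.5336 -0.0758  0.2284] F [ 0.1  0.1 -2.1] w 0.495 ori [3.1410e+00 9.0000e-04 2.7231e+00]
delta tool mm [-0.6 -0.4 20.9]
```

```bash

python3 -m jog '[[[-1,-0.6,-0.4,12,0,0,0],[-1,0,0,7,0,0,0],[-1,0,0,0,0,0,0],[-1,0,0,0,0,0,0],[-1,0,0,0,0,0,0]]]'
python3 -c "
from h import *
to(.534,-.0764,.2075)"
```

```text
time: 13.45
ee_pos: [0.5335, -0.0773, 0.2088]
orientation: [3.142, 0.0, 2.722]
force: [0.6, -0.1, -2.4]
width: 0.493
t 13.45 pos [ 0.5335 -0.0773  0.2088] F [ 0.6 -0.1 -2.4] w 0.493 ori [3.1416 0.     2.7217]
delta tool mm [-0.1  1.   1.3]
```

```bash

python3 -m jog '[[[-1,0,0.8,1.2,0,0,0],[-1,0,0,0,0,0,0],[-1,0,0,0,0,0,0]]]'
python3 -m jog '[[[0.1,0,0,0,0,0,0],[0.1,0,0,0,0,0,0],[0.4,0,0,0,0,0,0],[0.4,0,0,0,0,0,0],[0.4,0,0,0,0,0,0]]]'
python3 -m jog '[[[0.4,0,0,-20,0,0,0],[0.4,0,0,-25,0,0,0],[0.4,0,0,-20,0,0,0],[0.4,0,0,0,0,0,0],[0.4,0,0,0,0,0,0]]]'
python3 -m jog '[[[0.4,21,28.9,0,0,0,0],[0.4,21,28.9,0,0,0,0],[0.4,21,28.9,0,0,0,0],[0.4,21,28.9,0,0,0,0],[0.4,21,28.9,0,0,0,0]]]'
python3 -m jog '[[[0.4,21,28.9,0,0,0,0],[0.4,21,28.9,0,0,0,0],[0.4,21,28.9,0,0,0,0],[0.4,21,28.9,0,0,0,0],[0.4,0,0,0,0,0,0]]]'
python3 -m jog '[[[0.4,0,0,30,0,0,0],[0.4,0,0,25,0,0,0],[0.4,0,0,0,0,0,0],[0.4,0,0,0,0,0,0],[0.4,0,0,0,0,0,0]]]'
python3 -c "
from h import *
to(.4673,.2378,.1815)
im=read_camera('side');cv2.imwrite('pics/s6.png',im)
cv2.imwrite('pics/c6.png',cv2.resize(im[150:300,200:320],(480,600),interpolation=cv2.INTER_CUBIC))"
```

```text
time: 13.7
ee_pos: [0.5339, -0.0764, 0.2077]
orientation: [3.141, 0.0, 2.722]
force: [-0.4, -0.5, -2.7]
width: 0.495
time: 14.12
ee_pos: [0.534, -0.0765, 0.2078]
orientation: [3.141, 0.0, 2.722]
force: [-0.2, -0.3, 0.1]
width: 0.698
time: 14.53
ee_pos: [0.5344, -0.0766, 0.2738]
orientation: [3.14, 0.003, 2.722]
force: [-0.1, -0.1, -0.4]
width: 0.697
time: 14.95
ee_pos: [0.4956, 0.0997, 0.2712]
orientation: [-3.14, -0.002, 2.722]
force: [1.1, 0.3, -0.0]
width: 0.701
time: 15.37
ee_pos: [0.4639, 0.2459, 0.2713]
orientation: [3.139, -0.004, 2.733]
force: [0.1, -0.1, 0.9]
width: 0.704
time: 15.78
ee_pos: [0.4676, 0.2379, 0.218]
orientation: [3.141, 0.0, 2.721]
force: [-0.1, 0.0, 0.4]
width: 0.7
t 15.78 pos [0.4676 0.2379 0.218 ] F [-0.1  0.   0.4] w 0.7 ori [3.1414e+00 1.0000e-04 2.7214e+00]
delta tool mm [ 0.2 -0.2 36.5]
```

View pics/c6.png

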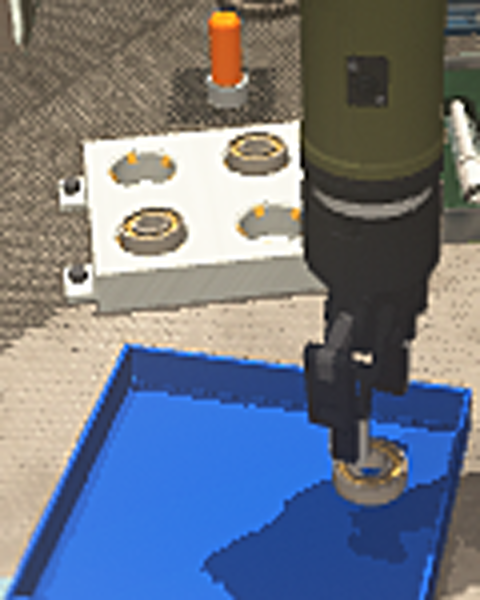

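```bash

python3 -m jog '[[[0.4,0,0,15,0,0,0],[0.4,0,0,12,0,0,0],[0.4,0,0,9,0,0,0],[0.4,0,0,0,0,0,0],[0.4,0,0,0,0,0,0]]]'
python3 -c "
from h import *
to(.4673,.2378,.1815)"
```

```text
time: 16.25
ee_pos: [0.4671, 0.2379, 0.1813]
orientation: [-3.141, -0.001, 2.722]
force: [-0.4, -0.5, 0.5]
width: 0.699
t 16.25 pos [0.4671 0.2379 0.1813] F [-0.4 -0.5  0.5] w 0.699 ori [-3.1408e+00 -6.0000e-04  2.7216e+00]
delta tool mm [-0.2 -0.  -0.2]
```

```bash

python3 -m jog '[[[-1,0,0,0,0,0,0],[-1,0,0,0,0,0,0],[-1,0,0,0,0,0,0],[-1,0,0,0,0,0,0],[-1,0,0,0,0,0,0]]]' 60
python3 -m jog '[[[-1,0,0,0,0,0,0],[-1,0,0,0,0,0,0],[-1,0,0,0,0,0,0]]]'
python3 -m jog '[[[-1,0,0,-5,0,0,0],[-1,0,0,-15,0,0,0],[-1,0,0,-25,0,0,0],[-1,0,0,-25,0,0,0],[-1,0,0,-18,0,0,0]]]'
python3 -m jog '[[[-1,-20.8,-26.9,0,0,0,0],[-1,-20.8,-26.9,0,0,0,0],[-1,-20.8,-26.9,0,0,0,0],[-1,-20.8,-26.9,0,0,0,0],[-1,-20.8,-26.9,0,0,0,0]]]'
python3 -m jog '[[[-1,-20.8,-26.9,0,0,0,0],[-1,-20.8,-26.9,0,0,0,0],[-1,0,0,0,0,0,0],[-1,0,0,0,0,0,0]]]'
python3 -m jog '[[[-1,0,0,25,0,0,0],[-1,0,0,15,0,0,0],[-1,0,0,0,0,0,0],[-1,0,0,0,0,0,0],[-1,0,0,0,0,0,0]]]'
python3 -c "
from h import *
to(.5233,.0062,.2078)"
```

```text
time: 16.67
ee_pos: [0.4676, 0.2382, 0.1827]
orientation: [3.141, 0.001, 2.722]
force: [-2.1, -0.5, 5.5]
width: 0.487
time: 16.92
ee_pos: [0.4676, 0.2381, 0.1827]
orientation: [3.141, 0.001, 2.722]
force: [-0.5, -1.2, 6.0]
width: 0.491
time: 17.33
ee_pos: [0.4674, 0.2382, 0.2715]
orientation: [3.14, 0.001, 2.722]
force: [0.4, 0.5, -1.2]
width: 0.491
time: 17.75
ee_pos: [0.5073, 0.0714, 0.2697]
orientation: [3.141, 0.0, 2.722]
force: [-0.1, -0.1, -2.1]
width: 0.494
time: 18.08
ee_pos: [0.5235, 0.0042, 0.2696]
orientation: [-3.141, 0.0, 2.717]
force: [-0.2, 1.0, -3.7]
width: 0.489
time: 18.5
ee_pos: [0.5238, 0.0077, 0.2303]
orientation: [3.141, 0.001, 2.723]
force: [0.7, -0.8, -2.5]
width: 0.489
t 18.5 pos [0.5238 0.0077 0.2303] F [ 0.7 -0.8 -2.5] w 0.489 ori [3.1407e+00 8.0000e-04 2.7232e+00]
delta tool mm [-0.2 -1.6 22.5]
```

```bash

python3 -m jog '[[[-1,-0.2,-1.2,12,0,0,0],[-1,0,0,8,0,0,0],[-1,0,0,0,0,0,0],[-1,0,0,0,0,0,0],[-1,0,0,0,0,0,0]]]'
python3 -m jog '[[[-1,0,0,1,0,0,0],[-1,0,0,0,0,0,0],[-1,0,0,0,0,0,0]]]'
python3 -c "
from h import *
to(.5233,.0062,.2085)"
```

```text
time: 18.92
ee_pos: [0.5232, 0.0056, 0.2095]
orientation: [-3.142, -0.0, 2.722]
force: [0.2, -0.1, -1.7]
width: 0.489
time: 19.17
ee_pos: [0.5232, 0.0056, 0.2087]
orientation: [3.141, 0.0, 2.722]
force: [-0.4, 0.3, -1.6]
width: 0.489
t 19.17 pos [0.5232 0.0056 0.2087] F [-0.4  0.3 -1.6] w 0.489 ori [3.1413e+00 3.0000e-04 2.7218e+00]
delta tool mm [0.2 0.6 0.2]
```

```bash

python3 -m jog '[[[0.1,0,0,0,0,0,0],[0.1,0,0,0,0,0,0],[0.4,0,0,0,0,0,0],[0.4,0,0,0,0,0,0],[0.4,0,0,0,0,0,0]]]'
python3 -m jog '[[[0.4,0,0,-20,0,0,0],[0.4,0,0,-30,0,0,0],[0.4,0,0,-30,0,0,0],[0.4,0,0,0,0,0,0],[0.4,0,0,0,0,0,0]]]'
python3 - <<'E'
from h import *
a=read_camera('top');b=read_camera('side');cv2.imwrite('pics/t7.png',a);cv2.imwrite('pics/s7.png',b)
for c in blobs(hsv(a,(5,150,120),(18,255,255)),330,150,70,80,5): print('drT',cv2.minEnclosingCircle(c))
for c in blobs(hsv(b,(3,150,120),(20,255,255)),225,130,75,60,20): print('drS',cv2.minAreaRect(c),cv2.boundingRect(c))
cv2.imwrite('pics/c7.png',np.hstack([cv2.resize(a[140:230,265:385],(400,300),interpolation=cv2.INTER_CUBIC),cv2.resize(b[140:230,200:320],(400,300),interpolation=cv2.INTER_CUBIC)]))
to(.5565,-.2078,.30)
E
```

```text
time: 19.58
ee_pos: [0.5233, 0.0056, 0.2087]
orientation: [3.141, 0.0, 2.722]
force: [0.7, 0.3, -0.4]
width: 0.698
time: 20.0
ee_pos: [0.524, 0.0056, 0.2906]
orientation: [3.139, 0.004, 2.722]
force: [0.1, 0.3, 0.1]
width: 0.705
drT ((366.0, 182.0), 4.472236156463623)
t 20.1 pos [0.5227 0.0056 0.2879] F [-0.2  0.8 -0.3] w 0.702 ori [-3.1413e+00 -9.0000e-04  2.7218e+00]
delta tool mm [-117.8 -181.1  -12.1]
```

View pics/c7.png

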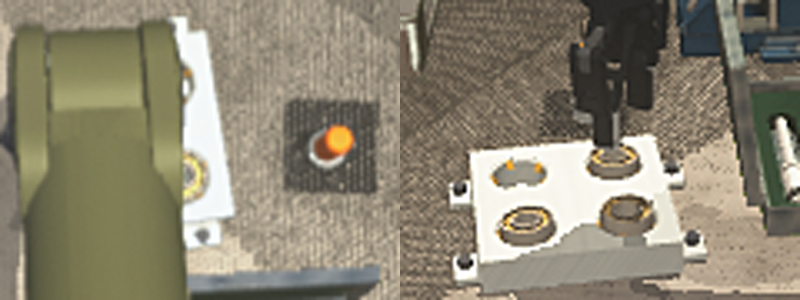

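```bash

python3 -m jog '[[[0.4,-19.6,-30.2,0,0,0,0],[0.4,-19.6,-30.2,0,0,0,0],[0.4,-19.6,-30.2,0,0,0,0],[0.4,-19.6,-30.2,0,0,0,0],[0.4,-19.6,-30.2,0,0,0,0]]]'
python3 -m jog '[[[0.4,-19.6,-30.2,0,0,0,0],[0.4,0,0,0,0,0,0],[0.4,0,0,0,0,0,0],[0.4,0,0,0,0,0,0]]]'
python3 - <<'E'
from h import *
b=read_camera('side');cv2.imwrite('pics/s8.png',b)
for c in blobs(hsv(b,(3,150,100),(20,255,255)),225,130,75,60,20): print('drS',cv2.minAreaRect(c),cv2.boundingRect(c))
cv2.imwrite('pics/c8.png',cv2.resize(b[90:210,200:320],(600,600),interpolation=cv2.INTER_CUBIC))
to(.5565,-.2078,.203)
E
```

```text
time: 20.52
ee_pos: [0.5505, -0.1736, 0.2868]
orientation: [-3.141, -0.003, 2.722]
force: [1.0, -0.3, 0.6]
width: 0.697
time: 20.85
ee_pos: [0.5562, -0.2073, 0.2868]
orientation: [-3.142, -0.003, 2.721]
force: [-0.0, -0.0, 0.1]
width: 0.696
drS ((255.7106475830078, 161.94923400878906), (18.239242553710938, 7.694681167602539), 85.91438293457031) (252, 153, 9, 19)
t 20.9 pos [ 0.5565 -0.2064  0.2871] F [-0.1  1.1 -0.5] w 0.699 ori [ 3.1412e+00 -2.7000e-03  2.7232e+00]
delta tool mm [-0.8 -1.3 84.1]
```

View pics/c8.png

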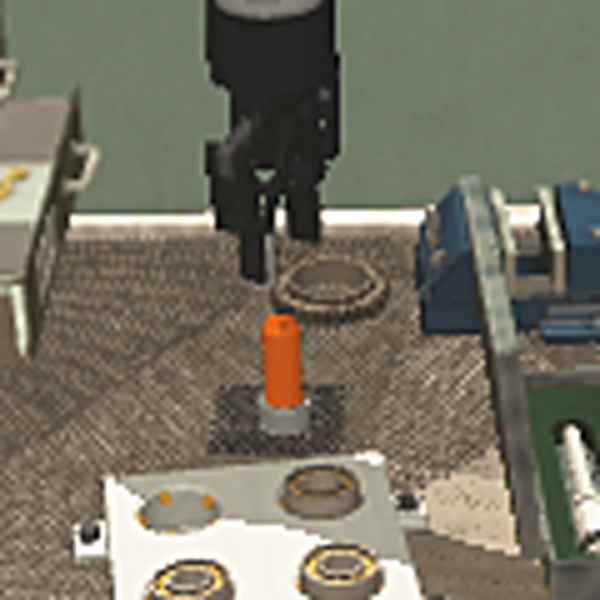

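```bash

python3 -m jog '[[[0.4,-0.8,-1.3,30,0,0,0],[0.4,0,0,25,0,0,0],[0.4,0,0,15,0,0,0],[0.4,0,0,10,0,0,0],[0.4,0,0,0,0,0,0]]]'
python3 -m jog '[[[0.4,0,0,3,0,0,0],[0.4,0,0,0,0,0,0],[0.4,0,0,0,0,0,0]]]'
python3 -c "
from h import *
to(.5565,-.2078,.203)"
```

```text
time: 21.32
ee_pos: [0.5561, -0.2072, 0.2059]
orientation: [-3.141, -0.005, 2.724]
force: [-0.5, -0.2, -0.1]
width: 0.702
time: 21.57
ee_pos: [0.5574, -0.2092, 0.2067]
orientation: [3.141, 0.002, 2.722]
force: [-0.8, -0.9, 0.4]
width: 0.703
t 21.57 pos [ 0.5574 -0.2092  0.2067] F [-0.8 -0.9  0.4] w 0.703 ori [3.1410e+00 1.9000e-03 2.7222e+00]
delta tool mm [1.4 0.9 3.7]
```

```bash

python3 -m jog '[[[0.4,1.2,0.8,3.5,0,0,0],[0.4,0,0,0,0,0,0],[0.4,0,0,0,0,0,0]]]'
python3 -m jog '[[[-1,0,0,0,0,0,0],[-1,0,0,0,0,0,0],[-1,0,0,0,0,0,0],[-1,0,0,0,0,0,0],[-1,0,0,0,0,0,0]]]' 40
python3 -m jog '[[[-1,0,0,0,0,0,0],[-1,0,0,0,0,0,0],[-1,0,0,0,0,0,0]]]' 110
python3 -m jog '[[[-1,0,0,-2,0,0,0],[-1,0,0,-4,0,0,0],[-1,0,0,0,0,0,0],[-1,0,0,0,0,0,0]]]'
python3 -c "
from h import *
to(.5233,.0062,.29)"
```

```text
time: 21.82
ee_pos: [0.5561, -0.208, 0.2023]
orientation: [3.141, 0.0, 2.722]
force: [-0.1, 0.6, -0.4]
width: 0.699
time: 22.23
ee_pos: [0.5561, -0.2083, 0.2022]
orientation: [-3.142, 0.0, 2.722]
force: [-0.3, -0.3, 1.2]
width: 0.281
time: 22.48
ee_pos: [0.5563, -0.2084, 0.2025]
orientation: [3.142, 0.001, 2.722]
force: [-0.6, -1.5, 4.7]
width: 0.268
time: 22.82
ee_pos: [0.556, -0.2079, 0.2078]
orientation: [3.141, -0.0, 2.722]
force: [-0.3, -0.2, -2.9]
width: 0.264
t 22.82 pos [ 0.556  -0.2079  0.2078] F [-0.3 -0.2 -2.9] w 0.264 ori [ 3.1415e+00 -4.0000e-04  2.7220e+00]
delta tool mm [117.1 182.2 -82.2]
```

```bash

python3 -m jog '[[[-1,0,0,-20,0,0,0],[-1,0,0,-30,0,0,0],[-1,0,0,-20,0,0,0],[-1,0,0,0,0,0,0]]]'
python3 -m jog '[[[-1,18.4,27.8,0,0,0,0],[-1,18.4,27.8,0,0,0,0],[-1,18.4,27.8,0,0,0,0],[-1,18.4,27.8,0,0,0,0],[-1,0,0,0,0,0,0]]]'
python3 -m jog '[[[-1,0,0,12,0,0,0],[-1,0,0,12,0,0,0],[-1,0,0,0,0,0,0],[-1,0,0,0,0,0,0],[-1,0,0,0,0,0,0]]]'
python3 - <<'E'
from h import *
b=read_camera('side');cv2.imwrite('pics/s9.png',b)
cv2.imwrite('pics/c9.png',cv2.resize(b[110:230,200:320],(600,600),interpolation=cv2.INTER_CUBIC))
to(.534,-.0764,.2425)
p=sensors.observe()['ee_pos'];print(proj('side',[p[0],p[1],p[2]-.2005]),proj('side',[p[0],p[1],p[2]-.1825]))
E
```

```text
time: 23.15
ee_pos: [0.5577, -0.2089, 0.2825]
orientation: [3.14, 0.008, 2.722]
force: [2.3, -0.4, -1.2]
width: 0.265
time: 23.57
ee_pos: [0.5331, -0.0683, 0.2762]
orientation: [3.138, -0.006, 2.732]
force: [0.4, 0.8, -2.0]
width: 0.266
time: 23.98
ee_pos: [0.5341, -0.0778, 0.2534]
orientation: [-3.141, -0.001, 2.72]
force: [0.1, 0.2, -2.6]
width: 0.257
t 24.03 pos [ 0.5343 -0.0776  0.2539] F [-0.3 -0.  -3.4] w 0.263 ori [-3.1413e+00  1.0000e-04  2.7200e+00]
delta tool mm [ 0.8  1.  11.4]
[262.93356996 182.77217725] [262.73306102 177.49138792]
```

View pics/c9.png

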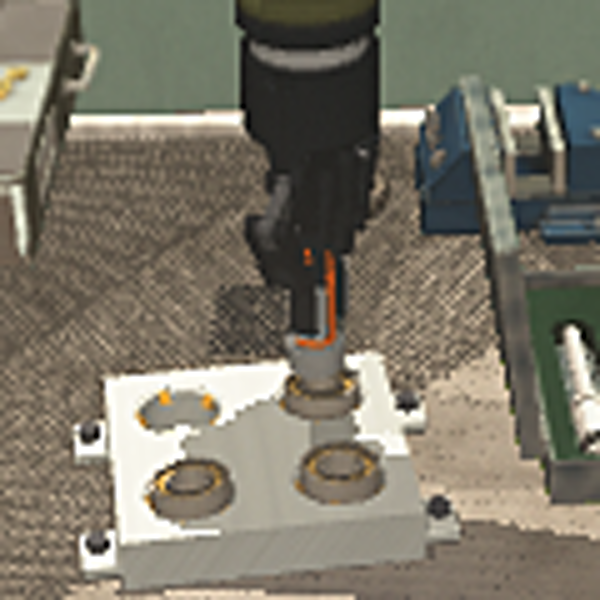

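```bash

python3 -m jog '[[[-1,0.7,0.9,5,0,0,0],[-1,0,0,4,0,0,0],[-1,0,0,0,0,0,0],[-1,0,0,0,0,0,0],[-1,0,0,0,0,0,0]]]'
python3 -m jog '[[[-1,0,0,1.5,0,0,0],[-1,0,0,0,0,0,0],[-1,0,0,0,0,0,0]]]'
python3 -m jog '[[[-1,0,0,1.5,0,0,0],[-1,0,0,0,0,0,0],[-1,0,0,0,0,0,0]]]'
python3 -m jog '[[[-1,0,0,1.5,0,0,0],[-1,0,0,0,0,0,0],[-1,0,0,0,0,0,0]]]'
```

```text
time: 24.45
ee_pos: [0.534, -0.0755, 0.2451]
orientation: [3.141, 0.0, 2.722]
force: [0.3, -0.1, -2.6]
width: 0.264
time: 24.7
ee_pos: [0.5339, -0.0754, 0.2436]
orientation: [3.141, 0.0, 2.722]
force: [0.5, 0.0, -2.8]
width: 0.267
time: 24.95
ee_pos: [0.5341, -0.0754, 0.2421]
orientation: [3.141, 0.0, 2.722]
force: [0.4, -0.4, -1.7]
width: 0.271
time: 25.2
ee_pos: [0.5342, -0.0756, 0.2409]
orientation: [3.141, 0.001, 2.722]
force: [0.4, -0.1, 0.6]
width: 0.268
```

```bash

python3 -m jog '[[[-1,0,-0.7,2,0,0,0],[-1,0,0,0,0,0,0],[-1,0,0,0,0,0,0]]]'
python3 -m jog '[[[-1,0,0,2,0,0,0],[-1,0,0,0,0,0,0],[-1,0,0,0,0,0,0]]]'
python3 -m jog '[[[-1,0,0,2,0,0,0],[-1,0,0,0,0,0,0],[-1,0,0,0,0,0,0]]]'
python3 -m jog '[[[-1,0,0,2,0,0,0],[-1,0,0,0,0,0,0],[-1,0,0,0,0,0,0]]]'
```

```text
time: 25.45
ee_pos: [0.5343, -0.0761, 0.2392]
orientation: [3.141, 0.002, 2.722]
force: [1.1, -0.1, 3.0]
width: 0.269
time: 25.7
ee_pos: [0.5329, -0.076, 0.2356]
orientation: [-3.141, -0.002, 2.722]
force: [-1.2, 0.3, -2.4]
width: 0.265
time: 25.95
ee_pos: [0.5332, -0.0761, 0.2338]
orientation: [-3.141, -0.001, 2.722]
force: [-0.1, 0.4, -2.2]
width: 0.265
time: 26.2
ee_pos: [0.5336, -0.0761, 0.2323]
orientation: [-3.141, -0.0, 2.722]
force: [0.3, 0.6, -1.8]
width: 0.261
```

```bash

python3 -m jog '[[[-1,0,0,3,0,0,0],[-1,0,0,0,0,0,0],[-1,0,0,0,0,0,0]]]'
python3 -m jog '[[[-1,0,0,3,0,0,0],[-1,0,0,0,0,0,0],[-1,0,0,0,0,0,0]]]'
python3 -m jog '[[[-1,0,0,2,0,0,0],[-1,0,0,0,0,0,0],[-1,0,0,0,0,0,0]]]'
python3 -m jog '[[[-1,0,0,1.5,0,0,0],[-1,0,0,0,0,0,0],[-1,0,0,0,0,0,0]]]'
python3 -m jog '[[[-1,0,0,1,0,0,0],[-1,0,0,0,0,0,0],[-1,0,0,0,0,0,0]]]'
```

```text
time: 26.45
ee_pos: [0.5335, -0.0761, 0.2293]
orientation: [-3.141, -0.0, 2.722]
force: [-0.8, -0.3, -1.8]
width: 0.265
time: 26.7
ee_pos: [0.5336, -0.0761, 0.2263]
orientation: [-3.141, -0.0, 2.722]
force: [0.1, -0.2, -2.2]
width: 0.264
time: 26.95
ee_pos: [0.5336, -0.0761, 0.2244]
orientation: [-3.142, -0.0, 2.722]
force: [-0.7, 0.2, -2.9]
width: 0.267
time: 27.2
ee_pos: [0.5336, -0.0761, 0.223]
orientation: [3.142, -0.0, 2.722]
force: [-0.1, 0.1, -2.7]
width: 0.262
time: 27.45
ee_pos: [0.5336, -0.0761, 0.222]
orientation: [3.142, -0.0, 2.722]
force: [-1.6, -1.0, -3.1]
width: 0.266
```

```bash

python3 -m jog '[[[-1,0,0,1,0,0,0],[-1,0,0,0,0,0,0],[-1,0,0,0,0,0,0]]]'
python3 -m jog '[[[-1,0,0,1,0,0,0],[-1,0,0,0,0,0,0],[-1,0,0,0,0,0,0]]]'
python3 -m jog '[[[-1,0,0,1,0,0,0],[-1,0,0,0,0,0,0],[-1,0,0,0,0,0,0]]]'
python3 -m jog '[[[-1,0,0,1,0,0,0],[-1,0,0,0,0,0,0],[-1,0,0,0,0,0,0]]]'
```

```text
time: 27.7
ee_pos: [0.5336, -0.0761, 0.2209]
orientation: [-3.142, -0.0, 2.722]
force: [0.2, 0.0, -3.0]
width: 0.267
time: 27.95
ee_pos: [0.5338, -0.0761, 0.2204]
orientation: [3.141, 0.0, 2.722]
force: [-2.3, 0.4, 1.3]
width: 0.268
time: 28.2
ee_pos: [0.5339, -0.0763, 0.2204]
orientation: [3.141, 0.0, 2.722]
force: [-4.0, 0.0, 9.5]
width: 0.27
time: 28.45
ee_pos: [0.5339, -0.0763, 0.2204]
orientation: [3.141, 0.0, 2.722]
force: [-6.3, 1.5, 15.9]
width: 0.266
```

```bash

python3 -m jog '[[[-1,0,0,-3,0,0,0],[-1,0,0,-10,0,0,0],[-1,0,0,-20,0,0,0],[-1,0,0,-20,0,0,0],[-1,0,0,0,0,0,0]]]'
python3 -m jog '[[[-1,14.5,23.7,0,0,0,0],[-1,14.5,23.7,0,0,0,0],[-1,14.5,23.7,0,0,0,0],[-1,0,0,0,0,0,0],[-1,0,0,0,0,0,0]]]'
python3 - <<'E'
from h import *
b=read_camera('side');cv2.imwrite('pics/s10.png',b)
cv2.imwrite('pics/c10.png',cv2.resize(b[110:230,200:320],(600,600),interpolation=cv2.INTER_CUBIC))
to(.5233,.0062,.2445)
E
```

```text
time: 28.87
ee_pos: [0.5353, -0.0764, 0.2749]
orientation: [3.139, 0.007, 2.722]
force: [1.5, -0.5, -2.7]
width: 0.268
time: 29.28
ee_pos: [0.5225, 0.0088, 0.2701]
orientation: [-3.142, -0.001, 2.726]
force: [0.8, -1.1, -2.1]
width: 0.267
t 29.33 pos [0.5226 0.0071 0.2703] F [ 0.2 -0.8 -2.7] w 0.266 ori [-3.1408e+00 -5.0000e-04  2.7236e+00]
delta tool mm [-1.  -0.5 25.8]
```

View pics/c10.png

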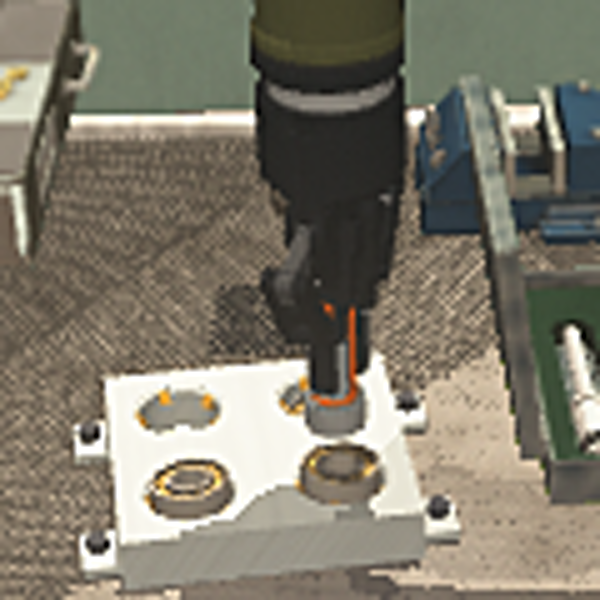

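```bash

python3 -m jog '[[[-1,-1,-0.5,14,0,0,0],[-1,0,0,8,0,0,0],[-1,0,0,0,0,0,0],[-1,0,0,0,0,0,0],[-1,0,0,0,0,0,0]]]'
python3 -c "
from h import *
to(.5233,.0062,.2425)"
python3 -m jog '[[[-1,0,0,2,0,0,0],[-1,0,0,0,0,0,0],[-1,0,0,0,0,0,0]]]'
python3 -m jog '[[[-1,0,0,2,0,0,0],[-1,0,0,0,0,0,0],[-1,0,0,0,0,0,0]]]'
python3 -m jog '[[[-1,0,0,2,0,0,0],[-1,0,0,0,0,0,0],[-1,0,0,0,0,0,0]]]'
```

```text
time: 29.75
ee_pos: [0.5238, 0.0052, 0.2491]
orientation: [-3.141, 0.0, 2.721]
force: [-0.1, -0.0, -2.4]
width: 0.268
t 29.75 pos [0.5238 0.0052 0.2491] F [-0.1 -0.  -2.4] w 0.268 ori [-3.1415e+00  1.0000e-04  2.7209e+00]
delta tool mm [0.8 0.8 6.6]
time: 30.0
ee_pos: [0.5237, 0.0057, 0.2473]
orientation: [3.141, 0.0, 2.722]
force: [0.2, -0.0, -2.6]
width: 0.267
time: 30.25
ee_pos: [0.5235, 0.0057, 0.245]
orientation: [-3.142, -0.0, 2.722]
force: [-0.2, -0.4, -2.7]
width: 0.266
time: 30.5
ee_pos: [0.5236, 0.0057, 0.2429]
orientation: [-3.142, -0.0, 2.722]
force: [0.2, -0.0, -3.1]
width: 0.263
```

```bash

python3 -m jog '[[[-1,0,0.4,2,0,0,0],[-1,0,0,0,0,0,0],[-1,0,0,2,0,0,0],[-1,0,0,0,0,0,0]]]'
python3 -m jog '[[[-1,0,0,2,0,0,0],[-1,0,0,0,0,0,0],[-1,0,0,2,0,0,0],[-1,0,0,0,0,0,0]]]'
python3 -m jog '[[[-1,0,0,3,0,0,0],[-1,0,0,3,0,0,0],[-1,0,0,3,0,0,0],[-1,0,0,2,0,0,0],[-1,0,0,0,0,0,0]]]'
python3 -m jog '[[[-1,0,0,1.5,0,0,0],[-1,0,0,0,0,0,0],[-1,0,0,0,0,0,0]]]'
python3 -m jog '[[[-1,0,0,1.5,0,0,0],[-1,0,0,0,0,0,0],[-1,0,0,0,0,0,0]]]'
```

```text
time: 30.83
ee_pos: [0.5244, 0.0061, 0.2397]
orientation: [3.141, 0.002, 2.722]
force: [0.6, 0.5, 0.6]
width: 0.267
time: 31.17
ee_pos: [0.5233, 0.0062, 0.2342]
orientation: [-3.141, -0.001, 2.722]
force: [0.6, -0.6, -2.6]
width: 0.266
time: 31.58
ee_pos: [0.5234, 0.0061, 0.2231]
orientation: [-3.141, -0.001, 2.722]
force: [-0.3, -0.4, -2.1]
width: 0.264
time: 31.83
ee_pos: [0.5238, 0.0061, 0.2224]
orientation: [-3.142, -0.0, 2.722]
force: [-0.6, -0.8, -3.0]
width: 0.269
time: 32.08
ee_pos: [0.5238, 0.0061, 0.221]
orientation: [3.142, -0.0, 2.722]
force: [-0.8, -0.6, -3.1]
width: 0.263
```

```bash

python3 -m jog '[[[-1,0,0,1,0,0,0],[-1,0,0,0,0,0,0],[-1,0,0,0,0,0,0]]]'
python3 -m jog '[[[-1,0,0,1,0,0,0],[-1,0,0,0,0,0,0],[-1,0,0,0,0,0,0]]]'
python3 -m jog '[[[-1,0,0,0.7,0,0,0],[-1,0,0,0,0,0,0],[-1,0,0,0,0,0,0]]]'
python3 -m jog '[[[-1,0,0,-3,0,0,0],[-1,0,0,-10,0,0,0],[-1,0,0,-20,0,0,0],[-1,0,0,-20,0,0,0],[-1,0,0,0,0,0,0]]]'
python3 -m jog '[[[-1,-23.6,14.5,0,0,0,0],[-1,-23.6,14.5,0,0,0,0],[-1,-23.6,14.5,0,0,0,0],[-1,0,0,0,0,0,0],[-1,0,0,0,0,0,0]]]'
python3 -m jog '[[[-1,0,0,14,0,0,0],[-1,0,0,0,0,0,0],[-1,0,0,0,0,0,0],[-1,0,0,0,0,0,0]]]'
python3 - <<'E'
from h import *
b=read_camera('side');cv2.imwrite('pics/s11.png',b)
cv2.imwrite('pics/c11.png',cv2.resize(b[110:230,200:320],(600,600),interpolation=cv2.INTER_CUBIC))
to(.6059,.0168,.2445)
E
```

```text
time: 32.33
ee_pos: [0.5239, 0.006, 0.2204]
orientation: [3.141, 0.0, 2.722]
force: [-1.6, -0.2, 1.9]
width: 0.267
time: 32.58
ee_pos: [0.524, 0.006, 0.2204]
orientation: [3.141, 0.0, 2.722]
force: [-5.0, 0.4, 8.2]
width: 0.263
time: 32.83
ee_pos: [0.5241, 0.0059, 0.2203]
orientation: [3.141, 0.0, 2.722]
force: [-5.6, -0.0, 14.4]
width: 0.267
time: 33.25
ee_pos: [0.5255, 0.006, 0.2753]
orientation: [3.138, 0.006, 2.722]
force: [1.9, 0.1, -2.4]
width: 0.264
time: 33.67
ee_pos: [0.6067, 0.0173, 0.2699]
orientation: [-3.14, -0.001, 2.722]
force: [-1.1, -0.6, -3.0]
width: 0.27
time: 34.0
ee_pos: [0.6056, 0.0168, 0.2574]
orientation: [-3.141, -0.001, 2.722]
force: [-0.1, -0.5, -2.1]
width: 0.269
t 34.05 pos [0.6059 0.0168 0.2578] F [-0.5 -1.1 -2.1] w 0.27 ori [3.1412e+00 3.0000e-04 2.7217e+00]
delta tool mm [-0.  -0.  13.3]
```

View pics/c11.png

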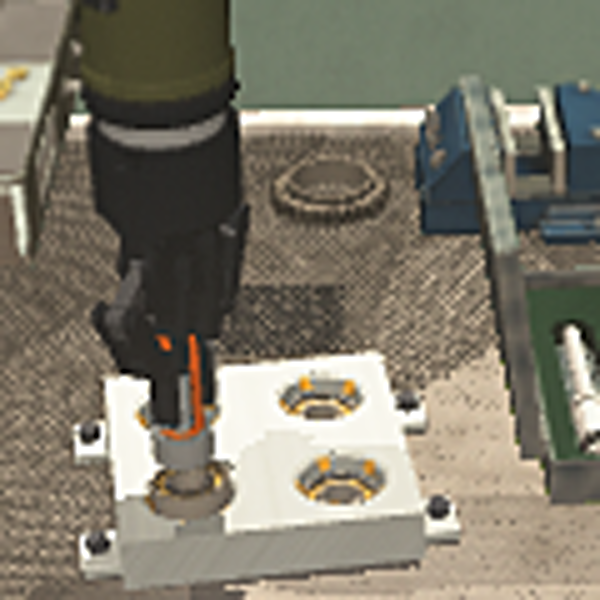

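```bash

python3 -m jog '[[[-1,0,0,8,0,0,0],[-1,0,0,5,0,0,0],[-1,0,0,0,0,0,0],[-1,0,0,2,0,0,0],[-1,0,0,0,0,0,0]]]'
python3 -m jog '[[[-1,0,0,2,0,0,0],[-1,0,0,0,0,0,0],[-1,0,0,2,0,0,0],[-1,0,0,0,0,0,0]]]'
python3 -m jog '[[[-1,0,0,2,0,0,0],[-1,0,0,0,0,0,0],[-1,0,0,2,0,0,0],[-1,0,0,0,0,0,0]]]'
python3 -m jog '[[[-1,0,0,3,0,0,0],[-1,0,0,3,0,0,0],[-1,0,0,3,0,0,0],[-1,0,0,2,0,0,0],[-1,0,0,0,0,0,0]]]'
python3 -m jog '[[[-1,0,0,1.5,0,0,0],[-1,0,0,0,0,0,0],[-1,0,0,0,0,0,0]]]'
```

```text
time: 34.47
ee_pos: [0.6061, 0.017, 0.2422]
orientation: [-3.142, -0.001, 2.722]
force: [-0.3, 1.0, -2.0]
width: 0.269
time: 34.8
ee_pos: [0.6069, 0.0169, 0.2393]
orientation: [3.14, 0.002, 2.722]
force: [0.1, -0.3, 2.0]
width: 0.266
time: 35.13
ee_pos: [0.6057, 0.0169, 0.2332]
orientation: [-3.141, -0.001, 2.722]
force: [-0.1, 0.1, -2.0]
width: 0.265
time: 35.55
ee_pos: [0.6058, 0.0169, 0.2223]
orientation: [-3.141, -0.001, 2.722]
force: [-1.1, 0.1, -2.4]
width: 0.269
time: 35.8
ee_pos: [0.6062, 0.0169, 0.2218]
orientation: [3.142, -0.0, 2.722]
force: [-0.4, -0.2, -2.2]
width: 0.266
```

```bash

python3 -m jog '[[[-1,0,0,1,0,0,0],[-1,0,0,0,0,0,0],[-1,0,0,0,0,0,0]]]'
python3 -m jog '[[[-1,0,0,1,0,0,0],[-1,0,0,0,0,0,0],[-1,0,0,0,0,0,0]]]'
python3 -m jog '[[[-1,0,0,1,0,0,0],[-1,0,0,0,0,0,0],[-1,0,0,0,0,0,0]]]'
python3 -m jog '[[[-1,0,0,-3,0,0,0],[-1,0,0,-10,0,0,0],[-1,0,0,-20,0,0,0],[-1,0,0,-22,0,0,0],[-1,0,0,0,0,0,0]]]'
python3 -m jog '[[[-1,-7.8,-33.1,0,0,0,0],[-1,-7.8,-33.1,0,0,0,0],[-1,-7.8,-33.1,0,0,0,0],[-1,-7.8,-33.1,0,0,0,0],[-1,-7.8,-33.1,0,0,0,0]]]'
python3 -m jog '[[[-1,-7.8,-33.1,0,0,0,0],[-1,-7.8,-33.1,0,0,0,0],[-1,0,0,0,0,0,0],[-1,0,0,0,0,0,0],[-1,0,0,0,0,0,0]]]'
python3 - <<'E'
from h import *
b=read_camera('side');cv2.imwrite('pics/s12.png',b)
cv2.imwrite('pics/c12.png',cv2.resize(b[110:230,200:320],(600,600),interpolation=cv2.INTER_CUBIC))
to(.5615,-.2160,.2030)
E
```

```text
time: 36.05
ee_pos: [0.6062, 0.0169, 0.2209]
orientation: [3.141, 0.0, 2.722]
force: [1.0, 1.0, -2.6]
width: 0.267
time: 36.3
ee_pos: [0.6063, 0.0169, 0.2204]
orientation: [3.141, 0.0, 2.722]
force: [-1.7, 0.4, 3.1]
width: 0.267
time: 36.55
ee_pos: [0.6064, 0.0168, 0.2204]
orientation: [3.141, 0.0, 2.722]
force: [-3.7, -0.0, 8.5]
width: 0.267
time: 36.97
ee_pos: [0.608, 0.0168, 0.2786]
orientation: [3.137, 0.007, 2.722]
force: [2.2, 1.0, -1.3]
width: 0.266
time: 37.38
ee_pos: [0.5736, -0.1514, 0.2732]
orientation: [-3.142, -0.0, 2.722]
force: [1.1, -0.0, -2.7]
width: 0.267
time: 37.8
ee_pos: [0.5615, -0.2166, 0.2731]
orientation: [3.141, -0.001, 2.721]
force: [0.5, 1.5, -2.2]
width: 0.268
t 37.85 pos [ 0.5619 -0.2156  0.2732] F [ 0.2 -0.2 -2.6] w 0.267 ori [ 3.1407e+00 -9.0000e-04  2.7233e+00]
delta tool mm [ 0.1 -0.6 70.2]
```

View pics/c12.png

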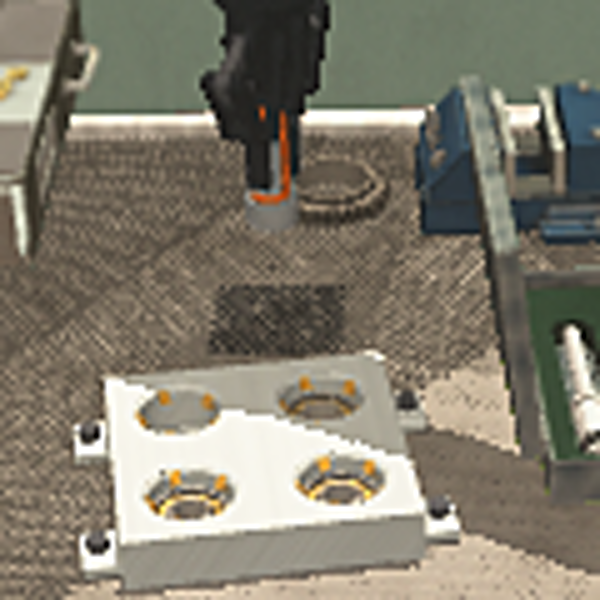

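```bash

python3 -m jog '[[[-1,0,-0.6,25,0,0,0],[-1,0,0,25,0,0,0],[-1,0,0,12,0,0,0],[-1,0,0,0,0,0,0],[-1,0,0,0,0,0,0]]]'
python3 -m jog '[[[-1,0,0,3,0,0,0],[-1,0,0,0,0,0,0],[-1,0,0,0,0,0,0]]]'
python3 -m jog '[[[-1,0,0,2,0,0,0],[-1,0,0,0,0,0,0],[-1,0,0,0,0,0,0]]]'
python3 -m jog '[[[-1,0,0,1.5,0,0,0],[-1,0,0,0,0,0,0],[-1,0,0,0,0,0,0]]]'
```

```text
time: 38.27
ee_pos: [0.5615, -0.2163, 0.2114]
orientation: [3.142, -0.002, 2.723]
force: [0.0, -1.2, -2.2]
width: 0.27
time: 38.52
ee_pos: [0.5619, -0.2176, 0.21]
orientation: [3.141, 0.002, 2.722]
force: [-0.2, -0.2, -3.3]
width: 0.263
time: 38.77
ee_pos: [0.5614, -0.2175, 0.207]
orientation: [3.141, 0.0, 2.722]
force: [0.2, 0.5, -2.4]
width: 0.272
time: 39.02
ee_pos: [0.5613, -0.2174, 0.2052]
orientation: [3.142, -0.0, 2.722]
force: [0.1, 0.2, -3.0]
width: 0.267
```

```bash

python3 -m jog '[[[-1,0,0,1.5,0,0,0],[-1,0,0,0,0,0,0],[-1,0,0,0,0,0,0]]]'
python3 -m jog '[[[-1,0,0,1,0,0,0],[-1,0,0,0,0,0,0],[-1,0,0,0,0,0,0]]]'
python3 -m jog '[[[-1,0,0,0.7,0,0,0],[-1,0,0,0,0,0,0],[-1,0,0,0,0,0,0]]]'
```

```text
time: 39.27
ee_pos: [0.5613, -0.2174, 0.2037]
orientation: [3.142, -0.0, 2.722]
force: [0.4, -0.2, -2.8]
width: 0.262
time: 39.52
ee_pos: [0.5613, -0.2174, 0.2027]
orientation: [3.142, -0.0, 2.722]
force: [-0.2, -0.4, -2.7]
width: 0.268
time: 39.77
ee_pos: [0.5614, -0.2175, 0.2025]
orientation: [3.141, 0.0, 2.722]
force: [-1.6, 1.0, 1.6]
width: 0.267
```

Contact with the pad at the same height the driver was gripped. I'll release, rise and check.

```bash

python3 -m jog '[[[-0.2,0,0,0,0,0,0],[0,0,0,0,0,0,0],[0.3,0,0,0,0,0,0],[0.4,0,0,0,0,0,0],[0.4,0,0,0,0,0,0]]]' 20
python3 -m jog '[[[0.4,0,0,0,0,0,0],[0.4,0,0,-20,0,0,0],[0.4,0,0,-30,0,0,0],[0.4,0,0,-35,0,0,0],[0.4,0,0,-35,0,0,0]]]'
python3 -m jog '[[[0.4,20,25,-10,0,0,0],[0.4,20,25,-10,0,0,0],[0.4,20,25,0,0,0,0],[0.4,20,25,0,0,0,0],[0.4,20,25,0,0,0,0]]]'
python3 -m jog '[[[0.4,20,25,0,0,0,0],[0.4,20,25,0,0,0,0],[0.4,20,25,0,0,0,0],[0.4,20,25,0,0,0,0],[0.4,20,25,0,0,0,0]]]'
python3 -m jog '[[[0.4,10,15,0,0,0,0],[0.4,10,15,0,0,0,0],[0.4,0,0,0,0,0,0],[0.4,0,0,0,0,0,0],[0.4,0,0,0,0,0,0]]]'
python3 - <<'E'
from h import *
a=read_camera('top');b=read_camera('side')
t=[c for c in blobs(hsv(a,(5,150,120),(18,255,255)),345,160,45,45,5)];s=[c for c in blobs(hsv(b,(3,150,100),(20,255,255)),235,140,40,50,40)]
tp=cv2.minEnclosingCircle(t[0])[0];q=cv2.boundingRect(s[0]);sp=(q[0]+q[2]/2-.3,q[1]+1.5)
print(tp,q,tri(tp,sp));st()
cv2.imwrite('pics/c13.png',np.hstack([cv2.resize(a[130:230,260:393],(400,300),interpolation=cv2.INTER_CUBIC),cv2.resize(b[140:230,200:320],(400,300),interpolation=cv2.INTER_CUBIC)]))
E
```

```text
time: 40.18
ee_pos: [0.5615, -0.2175, 0.2022]
orientation: [3.141, 0.0, 2.722]
force: [-0.2, 0.1, 0.5]
width: 0.699
time: 40.6
ee_pos: [0.5609, -0.2173, 0.3229]
orientation: [-3.141, -0.001, 2.722]
force: [1.7, -0.3, 0.6]
width: 0.7
time: 41.02
ee_pos: [0.5204, -0.0613, 0.3426]
orientation: [3.141, 0.001, 2.721]
force: [0.4, -0.9, -0.2]
width: 0.699
time: 41.43
ee_pos: [0.4799, 0.0937, 0.3424]
orientation: [3.141, 0.0, 2.722]
force: [0.4, -0.5, 0.6]
width: 0.702
time: 41.85
ee_pos: [0.4748, 0.1267, 0.3421]
orientation: [-3.141, 0.0, 2.721]
force: [0.4, 0.2, 0.1]
width: 0.699
(369.07574462890625, 179.8030242919922) (250, 151, 9, 19) (array([ 0.56238944, -0.21623342,  0.07858155]), np.float64(0.002423293369382139))
{'time': 41.95, 'ee_pos': [0.4749, 0.1264, 0.3421], 'orientation': [-3.1413, 0.0003, 2.7194], 'force': [0.2874, -0.7399, 0.4118], 'width': 0.6971, 'joints': [-0.4351, 0.0251, 0.1229, 1.9221, -0.0029, 1.1945, 0.8374]}
```

View pics/c13.png

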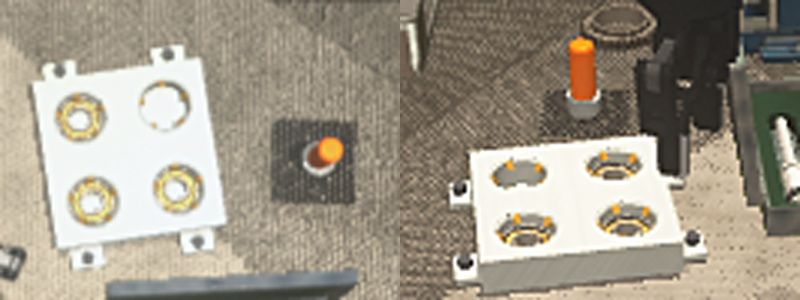

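```bash
python3 -c "
from h import *
r.finish_job()"
```

```text
the job is handed in; nothing more can be done
```

I handed the job in at about 42 s. All three bearings present are home in bores of their own, and the driver is back on its pad. `finish_job` gave no verdict.

- **Bearings:** Each one was lifted from the bin, set on a free bore and pressed down with the driver. Each press stopped on firm contact with the tool at 0.2204 m. That matches the 0.2205 m I calculated for a bearing fully home. The last pictures from both cameras show all three flat and centred, with the brass catches above them.
- **Driver:** It stands upright on the pad. The two views put the top of its handle about 1 mm from the pad's measured centre. That measurement gave a handle height of 79 mm against the expected 76 mm, which is within measuring error.
- **Robot and bystanders:** The gripper is clear of everything. The gear ring and screwdriver were never touched, though I did not measure their final positions.

Two things did not go as expected:

- **Dropped bearing:** The second bearing slipped from the grip on the first try because I held it too high. It landed flat in the bin about 9 mm away, and I found it again and gripped it lower.
- **Low press force:** While pressing past the catches I only read about 3 to 6 N, not the stated 10 to 20 N. I think the peak fell between readings. The depth reached and the pictures both show the bearings home.

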